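Set up the injector gauging bench

TASK

Set out the gauging bench: first bring up the lamps by sliding both faders on the grey console to their index clips, so that the white line on each cap lines up with its clip's pointer. With the lamps up, slide the setting plate over the stone slab, without lifting it off, until its round mark sits under the gauge's needle, and lay every injector that is on the bench in a V seat of its own on the sloped rack, shaft across both combs and nozzle pointing downhill. When all that is done, slide both faders fully back towards the robot (off), and leave the other things on the bench where they are.

Things in the scene. Friction and masses are not known exactly. Their poses are not given: they have to be found in the camera images.
- console: Grey lamp control box, fixed to the bench, 200 (its x) x 130 (its y) x 45 mm high; origin at the centre of its underside. Two straight tracks run along its x, at its y = +33 mm (left) and -33 mm (right); +x points away from the robot (brighter).
- cap_left (a point): Centre of the top face of the left fader's black cap, 79 mm above the bench. The cap is 24 mm along the track, 16 mm across and 34 mm tall above the box; a white line crosses the middle of its top. It slides along the track from console x = -65 (near end, off) to +65 mm (full) with about 1.5 N and stays where it is left.
- clip_left: Small aluminium index clip on top of the console at the outer side of the left track, 5 mm high, pointing at the track; origin at its pointer's middle line, 19 mm outside the track's middle; x as the console's (along the track). It marks where this fader belongs.
- cap_right (a point): Centre of the top face of the right fader's black cap, 79 mm above the bench. The cap is 24 mm along the track, 16 mm across and 34 mm tall above the box; a white line crosses the middle of its top. It slides along the track from console x = -65 (near end, off) to +65 mm (full) with about 1.5 N and stays where it is left.
- clip_right: Small aluminium index clip on top of the console at the outer side of the right track, 5 mm high, pointing at the track; origin at its pointer's middle line, 19 mm outside the track's middle; x as the console's (along the track). It marks where this fader belongs.
- stand: Comparator stand, fixed: dark stone slab 240 (x) x 150 (y) x 40 mm high, with a steel column (22 mm thick, top 260 mm above the bench) at x = +100, y = -54 mm, an arm, and a dial gauge (58 mm disc, its centre 170 mm above the bench) straight above the needle. Origin at the centre of the slab's underside; +x away from the robot.
- needle_tip (a point): Tip of the gauge's fixed needle, pointing down, at stand x = +55, y = 0 mm, 64 mm above the bench: 8 mm over the top of the setting plate.
- plate: Loose aluminium-coloured setting plate, 130 (its x) x 44 (its y) x 16 mm thick, 0.7 kg, lying flat on the stone slab; origin at the centre of its underside. It can be gripped across its 44 mm at x = -40 mm, its end away from the mark.
- mark (a point): Centre of the round target mark (14 mm dark ring with a dot) on the plate's top face, at plate x = +42, y = 0, z = 16 mm.
- rest: Sloped rest of the fixed drain rack: two white saw-tooth combs (8 mm thick, at x = -30 and +30 mm) form four V seats at y = -87, -29, +29, +87 mm. Frame tilted 15 degrees: x uphill (away from the robot), y across the seats, z square to the slope. Origin 105 mm above the bench, amid the seats on the axis line of a seated injector (z = 0); V bottoms at z = -18, tooth tips at +8 mm.
- inj1: Loose fuel injector, 0.25 kg, along its x: black block head (28 long, 36 wide, 26 mm thick) at x = -74 to -46, round steel shaft 26 mm thick at x = -46 to +46, brass nozzle 12 mm thick at x = +46 to +71 mm. Origin on its axis at the middle of the shaft (13 mm above the bench when lying). It balances at about x = -10 mm. May be absent (None).
- nozzle1 (a point): End of the nozzle of inj1, at its x = +71 mm. May be absent (None).
- inj2: Loose fuel injector, 0.25 kg, along its x: black block head (28 long, 36 wide, 26 mm thick) at x = -74 to -46, round steel shaft 26 mm thick at x = -46 to +46, brass nozzle 12 mm thick at x = +46 to +71 mm. Origin on its axis at the middle of the shaft (13 mm above the bench when lying). It balances at about x = -10 mm. May be absent (None).
- nozzle2 (a point): End of the nozzle of inj2, at its x = +71 mm. May be absent (None).
- inj3: Loose fuel injector, 0.25 kg, along its x: black block head (28 long, 36 wide, 26 mm thick) at x = -74 to -46, round steel shaft 26 mm thick at x = -46 to +46, brass nozzle 12 mm thick at x = +46 to +71 mm. Origin on its axis at the middle of the shaft (13 mm above the bench when lying). It balances at about x = -10 mm. May be absent (None).
- nozzle3 (a point): End of the nozzle of inj3, at its x = +71 mm. May be absent (None).
- inj4: Loose fuel injector, 0.25 kg, along its x: black block head (28 long, 36 wide, 26 mm thick) at x = -74 to -46, round steel shaft 26 mm thick at x = -46 to +46, brass nozzle 12 mm thick at x = +46 to +71 mm. Origin on its axis at the middle of the shaft (13 mm above the bench when lying). It balances at about x = -10 mm. May be absent (None).
- nozzle4 (a point): End of the nozzle of inj4, at its x = +71 mm. May be absent (None).
- can: Bystander: aerosol can, black with a red band, 65 mm across and 190 mm tall; origin at its underside (lying tools: within their length). Leave it alone.
- jar: Bystander: amber glass jar, 52 mm across, 60 mm tall; origin at its underside (lying tools: within their length). Leave it alone.
- wrench: Bystander: open-ended spanner, 160 mm long, lying flat; origin at its underside (lying tools: within their length). Leave it alone.
- tub: Bystander: small red plastic tub, 85 x 60 x 35 mm; origin at its underside (lying tools: within their length). Leave it alone.
- dish: Bystander: shallow steel dish, 100 mm across, 30 mm high; origin at its underside (lying tools: within their length). Leave it alone.
Not all that is in view belongs to the job. What is shaped like the inj1 but green or purple is not meant.

How it is judged:
On the way, in this order (a step that is already met when the one before it is completed fails the run):
1. both faders stand at their clips (x of cap_left in the frame of clip_left between -0.005 and 0.005 m and x of cap_right in the frame of clip_right between -0.005 and 0.005 m), for 0.3 s.
2. with the lamps still up, the mark lies under the needle tip and every injector lies seated on the rack (all of step 1 and horizontal distance between mark and needle_tip below 0.005 m and angle between plate's own z axis and vertical below 0.05 rad and linear speed of each of plate, inj1, inj2, inj3, inj4 below 0.02 m/s and x of inj1 in the frame of rest between -0.015 and 0.014 m and y of inj1 in the frame of rest between -0.105 and 0.105 m and z of inj1 in the frame of rest between -0.006 and 0.006 m and angle between the x axis of each of inj1, inj2, inj3, inj4 and the x axis of rest, either way round below 0.12 rad and x of each of nozzle1, nozzle2, nozzle3, nozzle4 in the frame of rest below 0 m and x of inj2 in the frame of rest between -0.015 and 0.014 m and y of inj2 in the frame of rest between -0.105 and 0.105 m and z of inj2 in the frame of rest between -0.006 and 0.006 m and x of inj3 in the frame of rest between -0.015 and 0.014 m and y of inj3 in the frame of rest between -0.105 and 0.105 m and z of inj3 in the frame of rest between -0.006 and 0.006 m and x of inj4 in the frame of rest between -0.015 and 0.014 m and y of inj4 in the frame of rest between -0.105 and 0.105 m and z of inj4 in the frame of rest between -0.006 and 0.006 m), for 0.3 s.
At the end, for the whole second after the job is handed in: Both caps within 7 mm of their near ends; mark within 5 mm sideways of the needle tip, plate flat and at rest; every injector present at rest in a V seat: axis within 6 mm of seated height and 0.12 rad of the seat, mid-shaft within 14 mm of the middle between the combs, nozzle downhill (x of each of cap_left, cap_right in the frame of console below -0.058 m and horizontal distance between mark and needle_tip below 0.005 m and angle between plate's own z axis and vertical below 0.05 rad and linear speed of each of plate, inj1, inj2, inj3, inj4 below 0.02 m/s and x of inj1 in the frame of rest between -0.015 and 0.014 m and y of inj1 in the frame of rest between -0.105 and 0.105 m and z of inj1 in the frame of rest between -0.006 and 0.006 m and angle between the x axis of each of inj1, inj2, inj3, inj4 and the x axis of rest, either way round below 0.12 rad and x of each of nozzle1, nozzle2, nozzle3, nozzle4 in the frame of rest below 0 m and x of inj2 in the frame of rest between -0.015 and 0.014 m and y of inj2 in the frame of rest between -0.105 and 0.105 m and z of inj2 in the frame of rest between -0.006 and 0.006 m and x of inj3 in the frame of rest between -0.015 and 0.014 m and y of inj3 in the frame of rest between -0.105 and 0.105 m and z of inj3 in the frame of rest between -0.006 and 0.006 m and x of inj4 in the frame of rest between -0.015 and 0.014 m and y of inj4 in the frame of rest between -0.105 and 0.105 m and z of inj4 in the frame of rest between -0.006 and 0.006 m); the robot touches nothing.
It fails at once if the setting plate is lifted more than 15 mm off the slab (height (world z) of plate above 0.055 m).
It fails at once if a bystander (can, jar, spanner, tub, dish) is moved by more than 50 mm (distance of any of can, jar, wrench, tub, dish from where it was at the start of the episode above 0.05 m).
Of inj1, inj2, inj3, inj4 only 3 to 4 are there at a start; the rules pass over those that are not, and their reading is None.
At some moment in a run one of plate, inj1, inj2, inj3, inj4 may be knocked a few centimetres aside while the robot is not near it.
Once in a run the grip may slacken for a moment while it holds something.
It also fails if it takes over 208 s, if anything falls off the work surface, if the arm or the gripper's body presses on something with over 40 N, if the wrist force passes 120 N, or if a joint passes its speed limit or range.

ROBOT

A 6-joint arm with a two-finger parallel gripper is mounted at the origin on the work surface. World frame = base frame: x ahead of the robot, y to its left, z up, the work surface at z = 0. Lengths are in m, angles in rad, forces in N, time in s.
With the tool pointing down it reaches from about 0.3 to 0.875 m from the base axis. Payload 6.4 kg.
Tool frame: the origin (TCP) lies midway between the tips of the shut fingers; the grasp point (between the pads) lies 19 mm behind it; z points along the fingers, y is the line along which they close (so a half turn about z gives the same grasp; the last joint's range is limited). The gripper opens to 85 mm and grips with 20 to 120 N. Pads are 22 mm wide; open, the fingers measure 114 mm over their backs; the gripper's body (76 mm by 85 mm) begins 54 mm behind the grasp point. The pads swing forward as they close: fully open they stand 13 mm farther back than shut.
Start: joints at [-1.517, 0.181, 1.607, -0, 1.354, -0.206], TCP at [0.148, -0.556, 0.231] pointing down, gripper open.
Joint ranges: [-2.99, 2.99], [-0.89, 2.07], [0.3, 2.58], [-1.14, 4.28], [0, 2.63], [-3.12, 3.12]. Speed limits (rad/s): [2.57, 2.57, 3.01, 3.14, 3.14, 3.14].

INTERFACE

Orientations are given as a unit quaternion [w, x, y, z].
In Python, from bench import * gives the robot as it stands.
- The arm moves only by the tool play_rows, never from a script. Its argument "plan" is a list of rows, each a list of 3 entries, a list of its own where there are three numbers: the finger opening in mm, from 0 to 85.4, then the shift along the tool's x, y, z normalised to -1 to 1, where 1 is 40 cm, then the turn about the tool's z normalised to -1 to 1, where 1 is pi rad. A call has 1 to 10 rows; each row is the pose to reach, as a shift and turn from the pose commanded when the call began, along the tool's axes at that moment, turning the shorter way round; what a row does not reach only later rows make up. A row lasts 1/10 s, in which the tool goes at most 50 mm and 8.59 degrees, less where a joint would pass 70% of its speed; a pose out of reach is approached as far as the arm can. A call with a number of a shift or a turn outside -1 to 1 is refused whole. A call with a gripper value outside its range is refused whole. The fingers move at their own pace and stop on an object; the grip force is fixed at half the most. Time passes only in rows, so rows that repeat a pose let the fingers close. It gives the time, the measured TCP pose, the force, the opening and the grip force at its end, in the units of the state.
- get_obs(): the state, without advancing time (a new reading comes with each control period).
- camera(name): name is "side" or "top" or "wrist"; returns a dict with "image" (384x512x3 uint8, red, green, blue), "range_z" (384x512 float32, m along the optical axis (not along the pixel's ray), 0 where there is no reading), "intrinsics" (3x3 intrinsics, pixels), "rvec" (rotation vector, rad) and "tvec" (3), from world to camera coordinates, as OpenCV has them; the wrist camera has in their place "T_tool_cam" (4x4, takes a point from camera to tool coordinates, whose origin is the TCP and whose axes are the flange's). Camera axes: x right, y down, z forward; pixel columns grow to the right and rows downward; lengths in m; the calibration is good to about 2 mm. A picture is of the moment at which its call begins: read the wrist's pose just before it.
- hand_in(): hands the job in; it is judged then, once.
Trained networks look in a picture, given as the dict that the camera call returned (one of the last four; its "shot" number tells which), for a name from the list of things; names that differ only in an ending like _2 or _b are one class to them, and where a whole thing is asked for, a point or a joint stands for the part that bears it (a point fixed in the world has none). Each returns a list of dicts, best first, with "conf" (0 to 1); they miss things now and then, are a little off and sometimes report something else, mostly with a low value. They report only what shows in the picture. A call takes as long as a camera call. They do not tell look-alikes from the thing itself.
- search_frame(picture, label): "rect" ([centre column, centre row, width, height] in pixels, round what is visible of it).
- masks_of(picture, label): "mask" (384x512 bool, what is visible of it) and "rect" ([centre column, centre row, width, height] in pixels, round what is visible of it).
The state is a dict: "time_s": time; "q": joint angles; "dq": joint speeds; "joint_efforts": joint torques, N m; "eef_pos": TCP position; "eef_rot": TCP orientation; "wrist_force": force on the tool from outside, world axes, zero at the start; "torque": the same for the moment, N m; "opening": opening from 0.0 (shut) to 1.0 (fully open); "grasp_force": force on a finger pad.
Only numpy, scipy, OpenCV 4.12 (cv2) and the standard library are available. Lean on these libraries where they do the work, as an engineer would, in place of code of your own. Each camera call takes 0.05 s, during which the arm holds its last target. There are 200 camera calls.

## Working session

There is one attempt and no reset: what is moved stays moved. The work goes in short steps, Python scripts to look and compute and a tool call to move; the robot and the scene stay as the last step left them, time stands still between calls to the robot, and variables do not carry over. Pictures are saved under pics/ and viewed, at most 14 in all, crops included, and the job is handed in when it is done.

Besides the shell and the picture viewer there is one more tool, called after "Call:" as name([rows], argument=value, ...), one row to a line, values as JSON. play_rows: Moves the arm, as the interface text tells. Its arguments: {"type":"object","properties":{"plan":{"type":"array","items":{"type":"array"}}},"required":["plan"]}

```bash
ls; mkdir -p pics
cat > h.py <<'E'
import numpy as np, cv2, pickle
from bench import *
from scipy.spatial.transform import Rotation as R
def Tw(o=None):
    o=o or get_obs(); q=o['eef_rot']; T=np.eye(4); T[:3,:3]=R.from_quat([q[1],q[2],q[3],q[0]]).as_matrix(); T[:3,3]=o['eef_pos']; return T
def shot(name):
    T=Tw(); c=camera(name)
    if name=='wrist': c['M']=T@c['T_tool_cam']
    else:
        M=np.eye(4); M[:3,:3]=cv2.Rodrigues(np.array(c['rvec']))[0]; M[:3,3]=np.ravel(c['tvec']); c['M']=np.linalg.inv(M)
    return c
def cloud(c):
    K=np.array(c['intrinsics']); z=c['range_z']; v,u=np.indices(z.shape)
    p=np.stack([(u-K[0,2])/K[0,0]*z,(v-K[1,2])/K[1,1]*z,z],-1)
    P=p@c['M'][:3,:3].T+c['M'][:3,3]; P[z<=0]=np.nan; return P
def ray(c,u,v,h):
    K=np.array(c['intrinsics']); d=c['M'][:3,:3]@np.array([(u-K[0,2])/K[0,0],(v-K[1,2])/K[1,1],1]); o=c['M'][:3,3]
    return o+d*(h-o[2])/d[2]
def save(c,n,crop=None,s=1):
    im=cv2.cvtColor(c['image'],cv2.COLOR_RGB2BGR)
    if crop: x0,y0,x1,y1=crop; im=im[y0:y1,x0:x1]
    cv2.imwrite('pics/'+n,cv2.resize(im,None,fx=s,fy=s,interpolation=cv2.INTER_CUBIC))
def tool(p,T=None):  # world point -> shift in tool axes normalised
    T=Tw() if T is None else T
    return T[:3,:3].T@(np.array(p)-T[:3,3])/0.4
E
python3 - <<'E'
from h import *
print(get_obs())
t=shot('top'); s=shot('side'); save(t,'top0.png',s=1.5); save(s,'side0.png',s=1.5)
for c,n in((t,'t'),(s,'s')): print(n,c['intrinsics'],c['M'].round(3).tolist())
P=cloud(t)
for n in ['console','cap_left','clip_left','cap_right','clip_right','stand','plate','mark','rest','inj1','nozzle1','can','jar','wrench','tub','dish']:
    for d in search_frame(t,n)[:6]:
        u,v=d['rect'][:2]; print(n,round(d['conf'],2),np.round(d['rect']).astype(int).tolist(),P[int(np.clip(v,0,383)),int(np.clip(u,0,511))].round(3))
E
```

```text
pics
{'time_s': 0.0, 'q': array([-1.51728021e+00,  1.81555338e-01,  1.60802599e+00, -3.73663782e-05,
        1.35377154e+00, -2.06319701e-01]), 'dq': array([ 0.00068516, -0.00155023,  0.00022391,  0.00133714, -0.00089339,
        0.00060864]), 'joint_efforts': array([-7.36017537e-04, -4.44881380e+01, -3.51333690e+01, -2.24545347e-04,
        9.23332205e-03,  1.20759969e-05]), 'eef_pos': array([ 0.14769416, -0.55513242,  0.23036741]), 'eef_rot': array([-8.78933889e-04,  9.91571625e-01,  1.29556697e-01,  4.89883442e-05]), 'wrist_force': array([-0.52689402,  0.65677331, -0.1539079 ]), 'torque': array([-0.0282531 ,  0.02538384,  0.01620125]), 'grasp_force': 0.0, 'opening': 0.9999836825342306}
t [[466.31232464   0.         256.57040553]
 [  0.         466.31232464 206.30570373]
 [  0.           0.           1.        ]] [[-0.017, -0.999, 0.041, 0.405], [-1.0, 0.016, -0.008, 0.037], [0.008, -0.041, -0.999, 1.632], [0.0, 0.0, 0.0, 1.0]]
s [[371.74444808   0.         250.74700883]
 [  0.         371.74444808 189.32307133]
 [  0.           0.           1.        ]] [[-0.963, -0.204, 0.175, 0.
[... 903 characters left out ...]
, 23, 35] [0.473 0.019 0.024]
inj1 0.33 [321, 171, 77, 78] [ 0.59  -0.193  0.059]
nozzle1 0.92 [112, 248, 31, 37] [0.34  0.522 0.022]
nozzle1 0.86 [155, 288, 19, 45] [0.198 0.375 0.026]
nozzle1 0.82 [356, 292, 33, 35] [ 0.172 -0.313  0.024]
nozzle1 0.71 [199, 227, 24, 39] [0.404 0.223 0.019]
nozzle1 0.56 [259, 207, 20, 42] [0.473 0.015 0.03 ]
nozzle1 0.54 [174, 242, 43, 21] [0.357 0.312 0.026]
can 0.68 [276, 114, 22, 32] [ 0.756 -0.041  0.19 ]
jar 0.55 [392, 167, 22, 11] [ 0.6   -0.439  0.057]
jar 0.24 [364, 222, 65, 65] [ 0.412 -0.342  0.044]
wrench 0.63 [257, 157, 12, 42] [0.649 0.019 0.008]
tub 0.92 [290, 234, 20, 25] [ 0.374 -0.088  0.   ]
dish 0.88 [129, 202, 30, 25] [0.495 0.468 0.004]
```

View pics/top0.png

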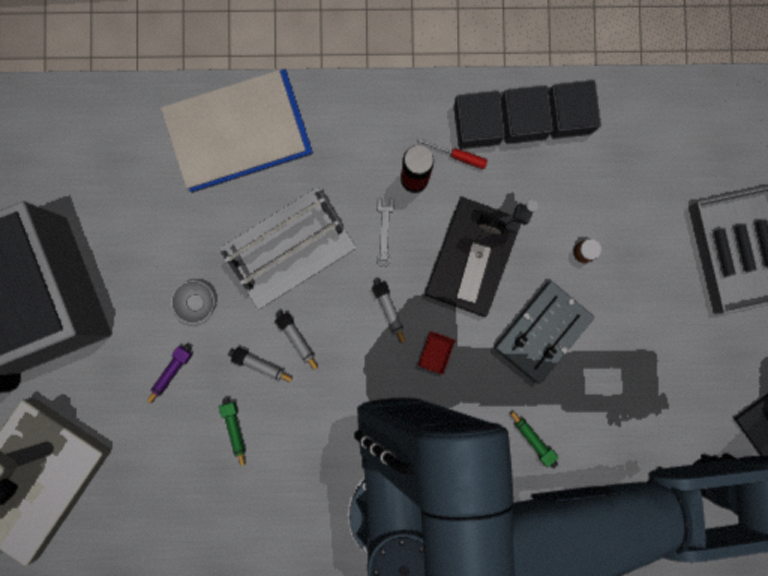

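View pics/side0.png

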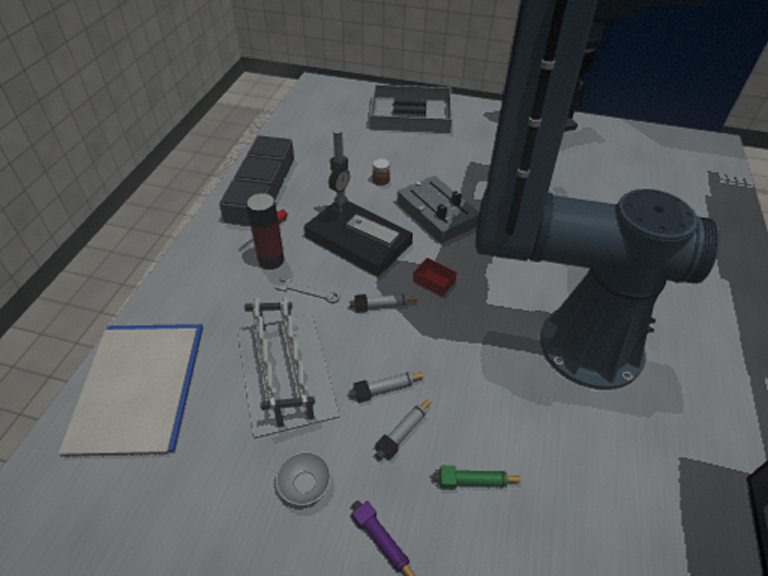

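The top view (shown at 1.5x) has three steel-grey injectors with black heads, at (387,308), (296,340) and (260,364). The green ones at (233,430) and (533,440) and the purple one at (170,373) are decoys. The console is at (545,330), the stand at (475,255) and the rack at (288,245).

```bash
cat >> h.py <<'E'
def go(p,xdir,T=None):
    """shift/turn (normalised) to put TCP at p, tool down, tool x along world dir angle xdir (rad), mod pi chosen smallest"""
    T=Tw() if T is None else T
    s=tool(p,T); cur=np.arctan2(T[1,0],T[0,0]); d=(xdir-cur+np.pi/2)%np.pi-np.pi/2
    return s.round(4).tolist(), round(-d/np.pi,4), 'yaw now %.1f'%np.degrees(cur)
def fitrect(P,sel):
    q=P[sel][:,:2]; r=cv2.minAreaRect((q*1000).astype(np.float32)); return r
def comp(P,lo,hi,x,y,r):
    return (P[...,2]>lo)&(P[...,2]<hi)&(np.hypot(P[...,0]-x,P[...,1]-y)<r)
E
python3 - <<'E'
from h import *
t=shot('top'); s=shot('side')
c=shot('wrist'); print(np.round(c['T_tool_cam'],3).tolist(),c['intrinsics'][0])
for n,k in(('t',t),('s',s)):
    P=cloud(k)
    print(n,'table',np.nanmedian(P[...,2]))
    print('console',fitrect(P,comp(P,.035,.055,.415,-.335,.14)))
    print('slab',fitrect(P,comp(P,.030,.07,.56,-.18,.15)))
    for x,y in((.473,.019),(.404,.233),(.357,.312)):
        m=comp(P,.010,.04,x,y,.095); print('inj',fitrect(P,m),np.nanpercentile(P[m][:,2],95),m.sum())
    print('rack',fitrect(P,comp(P,.05,.16,.62,.23,.18)),fitrect(P,comp(P,.004,.16,.62,.23,.18)))
print(go([.38,-.36,.42],Tw()[1,0]*0+np.arctan2(Tw()[1,0],Tw()[0,0])))
E
```

```text
[[0.002, -0.955, -0.298, 0.076], [1.0, 0.001, 0.001, -0.0], [-0.001, -0.298, 0.955, -0.143], [0.0, 0.0, 0.0, 1.0]] [294.3085113    0.         255.44803974]
t table 0.001831842546416107
console ((439.26947021484375, -309.9386901855469), (208.1995849609375, 200.15155029296875), 49.44342803955078)
slab ((589.9620361328125, -181.29913330078125), (150.60044860839844, 240.48260498046875), 68.57316589355469)
inj ((475.2235107421875, 16.742431640625), (144.61471557617188, 133.4274444580078), 72.61373138427734) 0.03144750147047213 329
inj ((397.21990966796875, 235.58641052246094), (131.86265563964844, 173.1224822998047), 69.80623626708984) 0.0310266865517288 461
inj ((368.5215759277344, 311.03692626953125), (173.24024963378906, 170.0571746826172), 52.21470260620117) 0.030953780882455772 407
rack ((625.297607421875, 250.96786499023438), (96.823486328125, 256.0447082519531), 31.11034393310547) ((620.3753662109375, 228.91915893554688), (352.7724609375, 352.6301574707031), 63.01743698120117)
s table 2.26211414325328e-05
console ((440.7597351074219, -310.29241943359375), (208.14349365234375, 202.85897827148438), 49.29492950439453)
slab ((578.3802490234375, -215.0106964111328), (229.26954650878906, 240.5626220703125), 69.96143341064453)
inj ((481.0694580078125, 11.775413513183594), (123.20736694335938, 122.82837677001953), 63.53563690185547) 0.02761109651848212 308
inj ((387.5712890625, 266.2641906738281), (155.90101623535156, 115.239013671875), 28.545900344848633) 0.027893797884954663 556
inj ((389.7397766113281, 296.4372253417969), (159.06629943847656, 117.01486206054688), 68.16806030273438) 0.02762456040172868 584
rack ((629.06689453125, 250.52178955078125), (99.67554473876953, 259.40252685546875), 31.325820922851562) ((616.9010620117188, 238.2537078857422), (348.68853759765625, 338.8277587890625), 29.426984786987305)
([0.6868, -0.3237, -0.4717], np.float64(-0.0), 'yaw now 14.9')
```

```bash
python3 -c "
from h import *
print(go([.47,-.33,.38],np.radians(-39)))"
```

```text
([0.9236, -0.3383, -0.3717], np.float64(0.2994), 'yaw now 14.9')
```

Call:
play_rows([
  [85, [0.924, -0.338, -0.372], 0.3],
  [85, [0.924, -0.338, -0.372], 0.3],
  [85, [0.924, -0.338, -0.372], 0.3],
  [85, [0.924, -0.338, -0.372], 0.3],
  [85, [0.924, -0.338, -0.372], 0.3],
  [85, [0.924, -0.338, -0.372], 0.3],
  [85, [0.924, -0.338, -0.372], 0.3],
  [85, [0.924, -0.338, -0.372], 0.3],
  [85, [0.924, -0.338, -0.372], 0.3],
  [85, [0.924, -0.338, -0.372], 0.3],
])

```text
time_s: 2.05
eef_pos: [0.4736, -0.3277, 0.3825]
eef_rot: [0.0, 0.943, -0.332, 0.002]
wrist_force: [-1.2, 0.4, -0.7]
opening: 0.993
grasp_force: 0.0
```

Run:
```python
from h import *
print(get_obs()['time_s'],Tw().round(3).tolist())
c=shot('wrist'); save(c,'w1.png',s=1.5); np.save('w1.npy',c,allow_pickle=True)
P=cloud(c)
for n in ['console','cap_left','clip_left','cap_right','clip_right','stand','plate','mark']:
    for d in search_frame(c,n)[:4]:
        u,v=d['rect'][:2]; print(n,round(d['conf'],2),np.round(d['rect']).astype(int).tolist(),P[int(np.clip(v,0,383)),int(np.clip(u,0,511))].round(3))
```

```text
2.05 [[0.779, -0.627, 0.004, 0.474], [-0.627, -0.779, -0.002, -0.328], [0.004, -0.001, -1.0, 0.383], [0.0, 0.0, 0.0, 1.0]]
console 0.9 [286, 170, 86, 117] [ 0.421 -0.348  0.047]
console 0.65 [155, 172, 57, 85] [ 0.554 -0.18   0.056]
cap_left 0.29 [45, 190, 73, 73] [0.658 0.019 0.007]
clip_left 0.42 [252, 173, 13, 8] [ 0.452 -0.301  0.049]
cap_right 0.66 [303, 199, 13, 14] [ 0.375 -0.344  0.081]
stand 0.64 [130, 135, 169, 183] [ 0.625 -0.186  0.038]
plate 0.78 [156, 171, 60, 84] [ 0.554 -0.181  0.054]
mark 0.63 [155, 171, 58, 86] [ 0.556 -0.182  0.056]
```

View pics/w1.png

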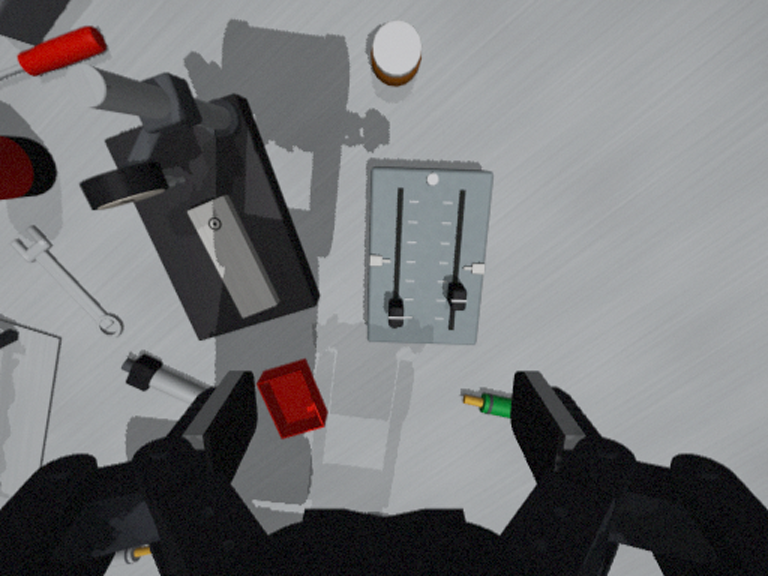

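The wrist view (shown at 1.5x) has the left cap's line at (396,317) and the right cap's at (458,298). The clips are at (377,261) and (477,268), and the mark is at (214,224) on the plate.

```bash
cat > m1.py <<'E'
from h import *
def console(c):
    P=cloud(c); m=comp(P,.038,.052,.418,-.335,.135).astype(np.uint8)
    n,l,st,ce=cv2.connectedComponentsWithStats(m); k=1+np.argmax(st[1:,4]); m=cv2.morphologyEx((l==k).astype(np.uint8),cv2.MORPH_CLOSE,np.ones((15,15)))
    # project contour on z=.045
    cn=max(cv2.findContours(m,0,2)[0],key=cv2.contourArea)[:,0]
    q=np.array([ray(c,u,v,.045)[:2] for u,v in cn])*1000
    (cx,cy),(w,h),a=cv2.minAreaRect(q.astype(np.float32))
    print('rect',round(cx,1),round(cy,1),round(w,1),round(h,1),round(a,1), 'z',np.nanmedian(P[m>0][:,2]).round(4))
    yaw=np.radians(a if w>h else a+90); 
    if np.cos(yaw)<0: yaw+=np.pi
    return np.array([cx,cy])/1000,yaw,m
def infr(p,o,yaw):
    d=p[:2]-o; return np.array([d@[np.cos(yaw),np.sin(yaw)],d@[-np.sin(yaw),np.cos(yaw)]])*1000
def bright(c,m,o,yaw,th=200):
    g=cv2.cvtColor(c['image'],cv2.COLOR_RGB2GRAY); P=cloud(c)
    x,y,w,h=cv2.boundingRect(m); b=np.zeros_like(m); b[y-4:y+h+4,x-4:x+w+4]=1
    n,l,st,ce=cv2.connectedComponentsWithStats(((g>th)&(b>0)).astype(np.uint8))
    for i in range(1,n):
        if st[i,4]>=3:
            u,v=ce[i]; vv,uu=np.where(l==i)
            print(ce[i].round(1),st[i].tolist(),'z',np.nanmedian(P[vv,uu,2]).round(3),'on.05',infr(ray(c,u,v,.05),o,yaw).round(1),'on.079',infr(ray(c,u,v,.079),o,yaw).round(1))
E
python3 - <<'E'
from m1 import *
c=np.load('w1.npy',allow_pickle=True).item()
o,yaw,m=console(c); print(o,np.degrees(yaw)); bright(c,m,o,yaw,215)
c=shot('side'); o,yaw,m=console(c); print(o,np.degrees(yaw))
E
```

```text
rect 416.6 -343.0 129.7 198.6 49.4 z 0.0455
[ 0.41657007 -0.34298212] 319.3543281555176
rect 416.8 -334.3 133.3 204.2 49.4 z 0.0442
[ 0.4167673  -0.33425894] 319.3888206481933
```

Run:
```python
from m1 import *
c=shot('wrist'); print(Tw()[:3,3]); o,yaw,m=console(c); print(o,np.degrees(yaw)); bright(c,m,o,yaw,170)
np.save('w2.npy',c,allow_pickle=True)
c=shot('top'); o,yaw,m=console(c); print(o,np.degrees(yaw)); bright(c,m,o,yaw,150)
print(get_obs()['dq'].round(4))
```

```text
[ 0.46967544 -0.33059138  0.37995098]
rect 416.5 -343.1 129.8 198.5 49.3 z 0.0455
[ 0.41645258 -0.34305145] 319.3356590270996
[318.9 105.9] [316, 105, 7, 4, 17] z 0.0 on.05 [106.7 -51.9] on.079 [106.8 -45.9]
[327.2 112.2] [323, 106, 7, 14, 46] z 0.001 on.05 [ 97.6 -65.4] on.079 [ 98.3 -58.6]
[284.7 116.9] [281, 114, 8, 7, 43] z 0.049 on.05 [88.8 -0.2] on.079 [90.   2.7]
[326.6 135.3] [323, 121, 7, 28, 122] z 0.001 on.05 [ 62.5 -68. ] on.079 [ 65.3 -61. ]
[272. 132.] [269, 132, 7, 1, 7] z 0.046 on.05 [65.3 18.6] on.079 [67.9 20.3]
[294.5 133. ] [293, 133, 4, 1, 4] z 0.045 on.05 [ 64.7 -17. ] on.079 [ 67.4 -13.1]
[271.5 146. ] [269, 146, 6, 1, 6] z 0.046 on.05 [43.2 18.4] on.079 [47.2 20.1]
[293. 146.] [292, 146, 3, 1, 3] z 0.045 on.05 [ 44.2 -16. ] on.079 [ 48.1 -12.2]
[325.5 158.8] [321, 146, 9, 26, 134] z 0.0 on.05 [ 25. -70.] on.079 [ 30.1 -62.9]
[270.5 159. ] [268, 159, 6, 1, 6] z 0.046 on.05 [22.2 19.1] on.079 [27.5 20.8]
[292.5 160. ] [290, 160, 6, 1, 6] z 0.046 on.05 [ 21.5 -16.6] on.079 [ 26.9 -12.8]
[246.8 172.1] [243, 169, 8, 7, 51] z 0.051 on.05 [-0.5 57.1] on.079 [ 6.2 56.
[... 1003 characters left out ...]
04.7] [318, 204, 3, 2, 3] z 0.001 on.05 [-53.9 -66.7] on.079 [-44.  -59.8]
[319. 209.] [319, 208, 1, 3, 3] z 0.001 on.05 [-61.7 -67.4] on.079 [-51.3 -60.5]
[238. 212.] [238, 211, 1, 3, 3] z 0.001 on.05 [-71.  71.] on.079 [-60.   69.4]
[260.5 210. ] [256, 210, 10, 1, 10] z 0.081 on.05 [-66.3  32.5] on.079 [-55.6  33.3]
[269.5 210. ] [268, 210, 4, 1, 4] z 0.046 on.05 [-65.9  17.1] on.079 [-55.2  18.9]
[290. 210.] [288, 210, 5, 1, 5] z 0.046 on.05 [-64.9 -18. ] on.079 [-54.3 -14. ]
rect 436.8 -311.7 60.9 199.6 49.7 z 0.0453
[ 0.43679395 -0.31171841] 319.65354537963873
[351.  210.5] [350, 210, 3, 2, 4] z 0.053 on.05 [ 1.5 20.7] on.079 [-3.1 24.8]
[ 0.0065  0.0004 -0.0027  0.0017  0.0003  0.0019]
```

```bash
python3 -c "
from h import *
print(go([.394,-.279,.16],np.radians(-40.6)))"
```

```text
([-0.2282, 0.0199, 0.55], np.float64(0.008), 'yaw now -39.2')
```

Call:
play_rows([
  [50, [-0.228, 0.02, 0.55], 0.008],
  [50, [-0.228, 0.02, 0.55], 0.008],
  [50, [-0.228, 0.02, 0.55], 0.008],
  [50, [-0.228, 0.02, 0.55], 0.008],
  [50, [-0.228, 0.02, 0.55], 0.008],
  [50, [-0.228, 0.02, 0.55], 0.008],
  [50, [-0.228, 0.02, 0.55], 0.008],
  [50, [-0.228, 0.02, 0.55], 0.008],
])

```text
time_s: 3.45
eef_pos: [0.3963, -0.2809, 0.163]
eef_rot: [0.001, 0.938, -0.347, 0.002]
wrist_force: [0.6, -0.5, 0.9]
opening: 0.588
grasp_force: 0.0
```

Run:
```python
from m1 import *
c=shot('wrist'); print(Tw()[:3,3]); o,yaw,m=console(c); print(o,np.degrees(yaw)); save(c,'w3.png',s=1.5)
P=cloud(c); k=comp(P,.072,.09,.394,-.279,.04); print('caps',P[k].mean(0),k.sum(),fitrect(P,k))
k=comp(P,.072,.09,.39,-.33,.035); print('capR',P[k].mean(0),k.sum(),fitrect(P,k))
np.save('w3.npy',c,allow_pickle=True)
T=Tw();K=np.array(c['intrinsics'])
for h in (.079,.0): 
  p=T[:3,3].copy();p[2]=h; q=np.linalg.inv(c['M'])@np.r_[p,1]; print('tcp under at z',h,(K@q[:3]/q[2])[:2])
```

```text
[ 0.39630638 -0.28089903  0.16296768]
rect 415.6 -342.6 130.3 196.6 49.3 z 0.0456
[ 0.41556653 -0.34261841] 319.3457641601562
caps [ 0.39740359 -0.28268727  0.07979002] 562 ((396.3803405761719, -281.724853515625), (16.21054458618164, 24.7038516998291), 49.47250747680664)
capR [ 0.37122327 -0.34559178  0.07949327] 644 ((369.8807067871094, -346.03265380859375), (16.385231018066406, 23.42092514038086), 50.44606399536133)
tcp under at z 0.079 [255.27126509 201.47956524]
tcp under at z 0.0 [255.23417857 178.29468848]
```

View pics/w3.png

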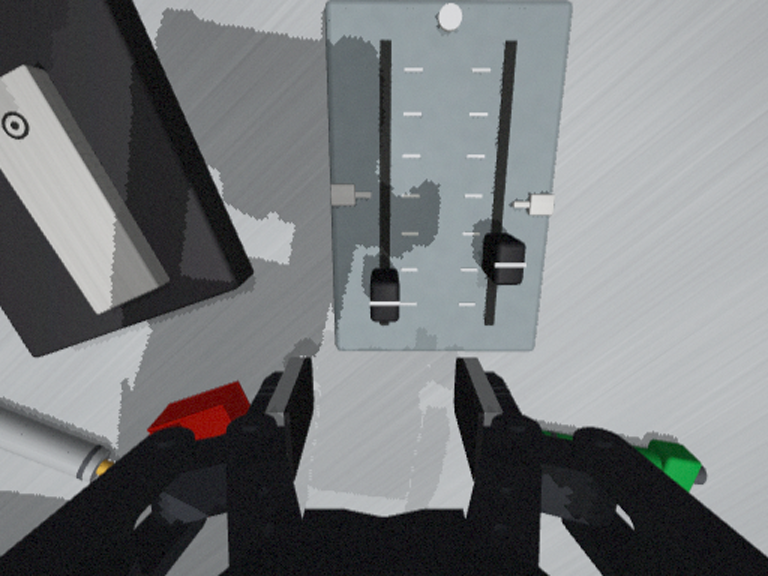

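Run:
```python
from m1 import *
c=np.load('w3.npy',allow_pickle=True).item(); o=np.array([.416,-.3428]); yaw=np.radians(-40.66)
for n,u,v,h in (('capL',385,303,.079),('capR',510,264,.079),('clipL',365,195,.05),('clipR',515,204,.05),('t0',410,195,.045),('t0r',473,195,.045),('tend',400,304,.045)):
    p=ray(c,u/1.5,v/1.5,h); print(n,p.round(4),infr(p,o,yaw).round(1))
Rm=np.array([[np.cos(yaw),-np.sin(yaw)],[np.sin(yaw),np.cos(yaw)]])
print(Tw()[:3,3]); p=ray(c,385/1.5,303/1.5,.079); p[2]=.058; print(go(p,yaw))
```

```text
capL [ 0.3952 -0.2815  0.079 ] [-55.7  33. ]
capR [ 0.3689 -0.3458  0.079 ] [-33.8 -33. ]
clipL [ 0.4445 -0.3087  0.05  ] [-0.6 44.5]
clipR [ 0.3849 -0.3707  0.05  ] [ -5.4 -41.4]
t0 [ 0.4274 -0.3281  0.045 ] [-0.9 18.6]
t0r [ 0.4036 -0.3559  0.045 ] [ -0.8 -18. ]
tend [ 0.3799 -0.281   0.045 ] [-67.7  23.4]
[ 0.39630638 -0.28089903  0.16296768]
([-0.0025, 0.0026, 0.2624], np.float64(0.0006), 'yaw now -40.6')
```

Call:
play_rows([
  [50, [0, 0, 0.1], 0],
  [50, [0, 0, 0.15], 0],
  [50, [0, 0, 0.15], 0],
  [50, [0, 0, 0.15], 0],
  [50, [0, 0, 0.15], 0],
])

```text
time_s: 4.0
eef_pos: [0.3957, -0.2802, 0.1022]
eef_rot: [0.001, 0.938, -0.347, 0.002]
wrist_force: [-0.2, 0.2, 0.1]
opening: 0.59
grasp_force: 0.0
```

Run:
```python
from m1 import *
T=Tw(); print(T[:3,3])
c=shot('wrist'); T=Tw(); print(T[:3,3])
P=cloud(c); k=comp(P,.072,.09,.396,-.281,.03); print('cap',k.sum(),fitrect(P,k))
print(go([.3952,-.2815,.058],np.radians(-40.66)))
```

```text
[ 0.39572371 -0.28021572  0.10222347]
[ 0.39560704 -0.28011095  0.10211212]
cap 987 ((396.4794921875, -282.04998779296875), (16.119680404663086, 23.853666305541992), 49.51457214355469)
([0.0011, 0.0032, 0.1103], np.float64(0.0006), 'yaw now -40.5')
```

Call:
play_rows([
  [50, [0.001, 0.003, 0.11], 0],
  [50, [0.001, 0.003, 0.11], 0],
  [50, [0.001, 0.003, 0.11], 0],
  [50, [0.001, 0.003, 0.11], 0],
  [5, [0.001, 0.003, 0.11], 0],
  [5, [0.001, 0.003, 0.11], 0],
  [5, [0.001, 0.003, 0.11], 0],
  [5, [0.001, 0.003, 0.11], 0],
  [5, [0.001, 0.003, 0.11], 0],
])

```text
time_s: 4.95
eef_pos: [0.3948, -0.2805, 0.0575]
eef_rot: [0.0, 0.938, -0.347, 0.001]
wrist_force: [-0.9, 2.7, 7.1]
opening: 0.169
grasp_force: 58.7
```

Call:
play_rows([
  [5, [0.04, 0, 0], 0],
  [5, [0.08, 0, 0], 0],
  [5, [0.11, 0, 0], 0],
  [5, [0.138, 0, 0], 0],
  [5, [0.138, 0, 0], 0],
  [5, [0.138, 0, 0], 0],
  [5, [0.138, 0, 0], 0],
  [5, [0.138, 0, 0], 0],
])

```text
time_s: 5.75
eef_pos: [0.4368, -0.3166, 0.0575]
eef_rot: [0.001, 0.938, -0.347, 0.002]
wrist_force: [2.7, 0.6, 5.1]
opening: 0.17
grasp_force: 61.5
```

Call:
play_rows([
  [40, [0, 0, 0], 0],
  [50, [0, 0, 0], 0],
  [50, [0, 0, 0], 0],
  [50, [0, 0, -0.08], 0],
  [50, [0, 0, -0.2], 0],
  [50, [0, 0, -0.2], 0],
  [50, [0, 0, -0.2], 0],
])

```text
time_s: 6.45
eef_pos: [0.4364, -0.3165, 0.1374]
eef_rot: [0.001, 0.938, -0.347, 0.001]
wrist_force: [-1.1, -0.1, -0.4]
opening: 0.587
grasp_force: 0.0
```

Run:
```python
from m1 import *
c=shot('wrist'); T=Tw(); print(T[:3,3]); np.save('w4.npy',c,allow_pickle=True); save(c,'w4.png',s=1.5)
o=np.array([.416,-.3428]); yaw=np.radians(-40.66)
o2,y2,m=console(c);print(o2,np.degrees(y2)-360)
P=cloud(c)
for x,y in((.438,-.318),(.369,-.346)):
  k=comp(P,.072,.09,x,y,.03); r=fitrect(P,k); print('cap',k.sum(),r,infr(np.array(r[0])/1000,o,yaw))
print(go([.3692,-.3458,T[2,3]],yaw))
```

```text
[ 0.43559302 -0.31562944  0.13589068]
rect 416.1 -343.3 130.3 197.0 49.3 z 0.0455
[ 0.41607367 -0.34325574] -40.650089263916016
cap 697 ((438.8112487792969, -318.3714294433594), (16.10948944091797, 23.276607513427734), 48.8806266784668) [ 1.38747308 33.39435654]
cap 550 ((370.0991516113281, -346.502685546875), (16.64362335205078, 23.333866119384766), 49.009700775146484) [-32.40734213 -32.7163864 ]
([-0.0771, 0.1652, 0.0], np.float64(0.0006), 'yaw now -40.6')
```

View pics/w4.png

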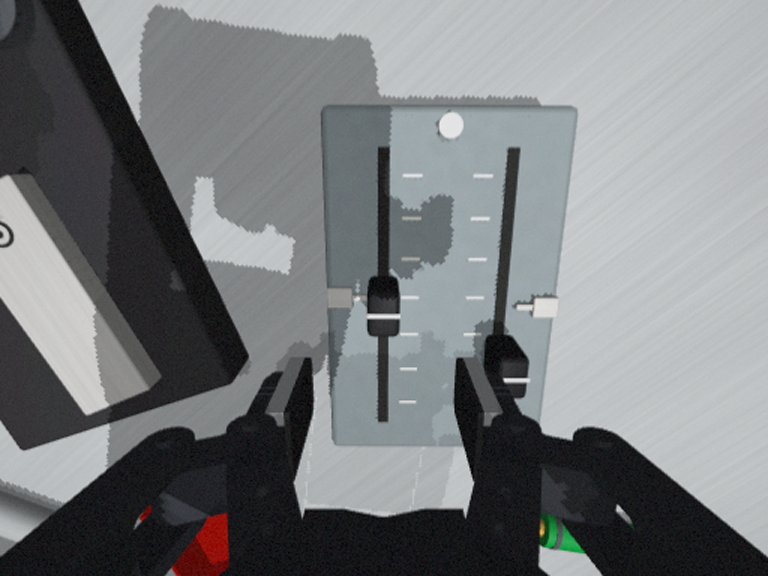

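The left cap's line is at (384,317) and its clip pointer at (362,298), with the right cap's line at (515,380). I'll check the left pair numerically.

Run:
```python
from m1 import *
c=np.load('w4.npy',allow_pickle=True).item(); o=np.array([.416,-.3430]); yaw=np.radians(-40.66)
for n,u,v,h in (('capL',384,316.5,.079),('capR',515,380,.079),('clipL',362,298,.0485),('clipR',520,307,.0485),('t0',412,298,.045),('t0r',473,297.5,.045),('tend',408,402,.045),('tp',412,176,.045)):
    p=ray(c,u/1.5,v/1.5,h); print(n,p.round(4),infr(p,o,yaw).round(1))
```

```text
capL [ 0.4369 -0.3175  0.079 ] [-0.8 32.9]
capR [ 0.3673 -0.346   0.079 ] [-35. -34.]
clipL [ 0.4444 -0.3081  0.0485] [-1.2 45. ]
clipR [ 0.3834 -0.3715  0.0485] [ -6.2 -42.9]
t0 [ 0.4254 -0.3285  0.045 ] [-2.3 17.1]
t0r [ 0.4035 -0.3548  0.045 ] [ -1.8 -17.1]
tend [ 0.3759 -0.2848  0.045 ] [-68.4  18. ]
tp [ 0.4767 -0.3706  0.045 ] [64.  18.6]
```

Call:
play_rows([
  [50, [-0.077, 0.165, 0], 0],
  [50, [-0.077, 0.165, 0], 0],
  [50, [-0.077, 0.165, 0.1], 0],
  [50, [-0.077, 0.165, 0.195], 0],
  [50, [-0.077, 0.165, 0.195], 0],
  [50, [-0.077, 0.165, 0.195], 0],
  [5, [-0.077, 0.165, 0.195], 0],
  [5, [-0.077, 0.165, 0.195], 0],
  [5, [-0.077, 0.165, 0.195], 0],
  [5, [-0.077, 0.165, 0.195], 0],
])

```text
time_s: 7.5
eef_pos: [0.3708, -0.3469, 0.0601]
eef_rot: [0.001, 0.938, -0.346, 0.002]
wrist_force: [1.0, 1.5, 6.1]
opening: 0.17
grasp_force: 59.1
```

Call:
play_rows([
  [5, [0.02, 0, 0], 0],
  [5, [0.05, 0, 0], 0],
  [5, [0.071, 0, 0], 0],
  [5, [0.071, 0, 0], 0],
  [5, [0.071, 0, 0], 0],
  [5, [0.071, 0, 0], 0],
  [40, [0.071, 0, 0], 0],
  [50, [0.071, 0, 0], 0],
  [50, [0.071, 0, -0.08], 0],
  [50, [0.071, 0, -0.2], 0],
])

```text
time_s: 8.5
eef_pos: [0.3891, -0.362, 0.1356]
eef_rot: [-0.002, 0.938, -0.347, -0.003]
wrist_force: [0.5, -0.3, -0.3]
opening: 0.582
grasp_force: 0.0
```

Run:
```python
from m1 import *
c=shot('wrist'); T=Tw(); print(T[:3,3]); np.save('w5.npy',c,allow_pickle=True); save(c,'w5.png',(180,40,420,320),2.1)
o=np.array([.416,-.3430]); yaw=np.radians(-40.66)
P=cloud(c)
for x,y in((.438,-.318),(.391,-.365)):
  k=comp(P,.072,.09,x,y,.03); r=fitrect(P,k); print('cap',k.sum(),r,infr(np.array(r[0])/1000,o,yaw))
```

```text
[ 0.39293079 -0.36696683  0.14600048]
cap 785 ((438.59912109375, -318.2751770019531), (16.79129981994629, 23.333486557006836), 48.45286560058594) [ 1.03352637 33.48087469]
cap 712 ((391.8940734863281, -364.9223937988281), (15.9763765335083, 23.505475997924805), 49.57620620727539) [ -4.00254889 -32.33676925]
```

View pics/w5.png

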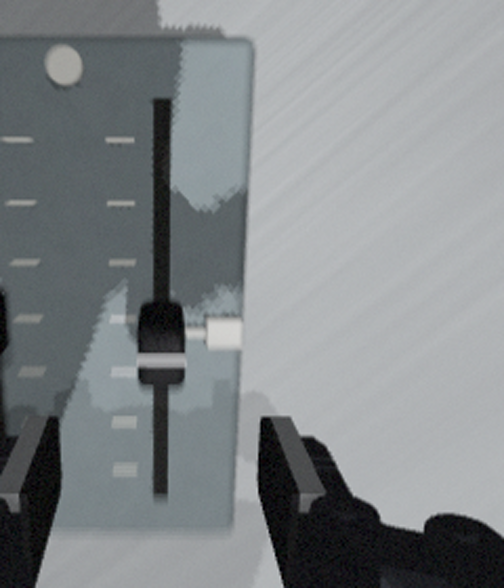

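Run:
```python
from m1 import *
print(get_obs()['q'].round(3)); print(go([.46,-.17,.28],np.radians(49)), Tw()[:3,3])
```

```text
[-0.972  0.187  1.783 -0.     1.163  1.306]
([-0.1901, -0.4825, -0.3375], np.float64(-0.4974), 'yaw now -40.5') [ 0.39293079 -0.36696683  0.14600048]
```

Call:
play_rows([
  [50, [0, 0, -0.12], 0],
  [50, [0, 0, -0.24], -0.04],
  [50, [-0.19, -0.482, -0.34], -0.5],
  [50, [-0.19, -0.482, -0.34], -0.5],
  [50, [-0.19, -0.482, -0.34], -0.5],
  [50, [-0.19, -0.482, -0.34], -0.5],
  [50, [-0.19, -0.482, -0.34], -0.5],
  [50, [-0.19, -0.482, -0.34], -0.5],
  [50, [-0.19, -0.482, -0.34], -0.5],
  [50, [-0.19, -0.482, -0.34], -0.5],
])

```text
time_s: 9.55
eef_pos: [0.4585, -0.1682, 0.2738]
eef_rot: [-0.0, 0.952, 0.307, -0.0]
wrist_force: [0.0, -0.0, -0.6]
opening: 0.587
grasp_force: 0.0
```

Run:
```python
from m1 import *
print(get_obs()['q'].round(3)); print(Tw()[:3,3],go([.48,-.155,.24],np.radians(159)))
```

```text
[-0.595 -0.052  1.767 -0.     1.427  0.351]
[ 0.45854109 -0.16817001  0.27382408] ([0.0628, 0.0047, 0.0845], np.float64(0.3155), 'yaw now 35.8')
```

Call:
play_rows([
  [80, [0.063, 0.005, 0.0], -0.68],
  [80, [0.063, 0.005, 0.0], -0.68],
  [80, [0.063, 0.005, 0.0], -0.68],
  [80, [0.063, 0.005, 0.0], -0.68],
  [80, [0.063, 0.005, 0.0], -0.68],
  [80, [0.063, 0.005, 0.0], -0.68],
  [80, [0.063, 0.005, 0.0], -0.68],
  [80, [0.063, 0.005, 0.0], -0.68],
  [80, [0.063, 0.005, 0.0], -0.68],
  [80, [0.063, 0.005, 0.0], -0.68],
])

```text
time_s: 10.55
eef_pos: [0.4801, -0.1556, 0.2737]
eef_rot: [-0.0, 0.487, 0.873, -0.0]
wrist_force: [-0.1, -0.4, 0.1]
opening: 0.937
grasp_force: 0.0
```

Run:
```python
from m1 import *
print(get_obs()['q'].round(3)); print(Tw()[:3,3],go([.48,-.155,.24],np.radians(159)))
```

```text
[-0.549 -0.013  1.729 -0.     1.426 -1.102]
[ 0.48012093 -0.15560012  0.27371382] ([0.0014, 0.0006, 0.0843], np.float64(-0.2073), 'yaw now 121.7')
```

Call:
play_rows([
  [80, [0, 0, 0.04], -0.207],
  [80, [0, 0, 0.084], -0.207],
  [80, [0, 0, 0.084], -0.207],
  [80, [0, 0, 0.084], -0.207],
  [80, [0, 0, 0.084], -0.207],
  [80, [0, 0, 0.084], -0.207],
  [80, [0, 0, 0.084], -0.207],
])

```text
time_s: 11.25
eef_pos: [0.4803, -0.1556, 0.2403]
eef_rot: [-0.0, 0.186, 0.982, -0.0]
wrist_force: [0.7, 0.4, -1.2]
opening: 0.934
grasp_force: 0.0
```

```bash
cat >> m1.py <<'E'
def slab(c,x=.58,y=-.18,lo=.033,hi=.047,r=.16,h=.04):
    P=cloud(c); m=comp(P,lo,hi,x,y,r).astype(np.uint8)
    n,l,st,ce=cv2.connectedComponentsWithStats(m); k=1+np.argmax(st[1:,4]); m=(l==k).astype(np.uint8)
    return P,m,fitrect(P,m>0)
E
python3 - <<'E'
from m1 import *
c=shot('wrist'); T=Tw(); print(T[:3,3],get_obs()['q'].round(2)); np.save('w6.npy',c,allow_pickle=True); save(c,'w6.png',s=1.5)
P,m,r=slab(c); print('slab',r)
P,m,r=slab(c,.56,-.18,.051,.065,.12); print('plate',r,np.nanmedian(P[m>0][:,2]))
P,m,r=slab(shot('top')); print('slab top',r)
for n in ('mark','plate','needle_tip','inj1'):
    for d in search_frame(c,n)[:3]: print(n,round(d['conf'],2),np.round(d['rect'],1).tolist())
E
```

```text
[ 0.48029338 -0.15554514  0.24037266] [-0.55  0.01  1.77 -0.    1.36 -1.74]
slab ((591.4396362304688, -182.89633178710938), (150.175537109375, 240.30142211914062), 68.69274139404297)
plate ((552.4242553710938, -179.44448852539062), (44.0853157043457, 130.52926635742188), 72.94493103027344) 0.05663108589752053
slab top ((590.429931640625, -180.8955535888672), (149.9042510986328, 240.49403381347656), 68.4565658569336)
mark 0.77 [257.4, 230.1, 43.4, 106.4]
mark 0.6 [268.8, 248.8, 129.2, 180.1]
plate 0.68 [258.4, 230.9, 44.4, 103.1]
needle_tip 0.92 [269.1, 247.9, 123.8, 179.2]
needle_tip 0.46 [272.6, 57.3, 62.8, 90.0]
inj1 0.96 [357.2, 106.6, 98.5, 96.0]
```

View pics/w6.png

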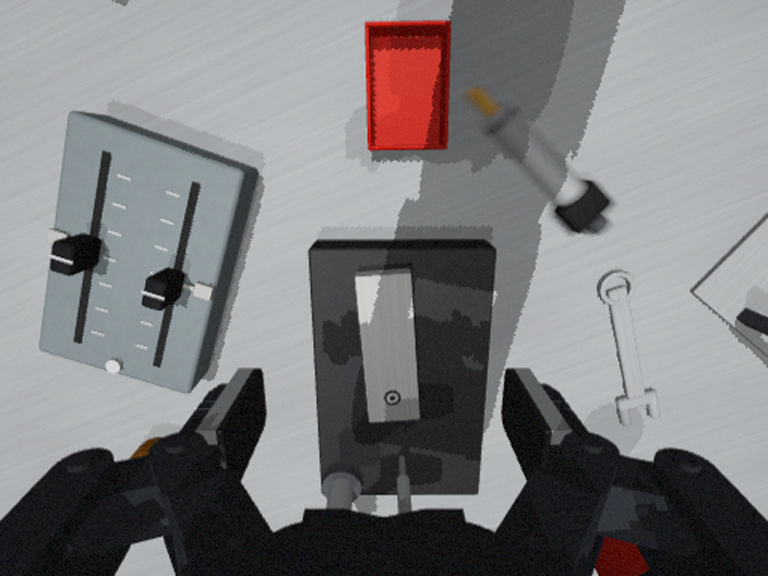

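Run:
```python
from m1 import *
c=np.load('w6.npy',allow_pickle=True).item(); P=cloud(c)
print('mark ray',ray(c,392/1.5,397.5/1.5,.056),'needle ray',ray(c,402/1.5,458/1.5,.064))
g=c['image'][285:320,255:285].mean(-1); 
k=comp(P,.060,.10,.642,-.203,.03); print('needle pts',k.sum(),P[k][np.argsort(P[k][:,2])][:12].round(4).tolist())
y=np.radians(-17.06); ctr=np.array([.5524,-.1794]); gp=ctr-.04*np.array([np.cos(y),np.sin(y)])
print('grip',gp,go([*gp,.047],y))
```

```text
mark ray [ 0.59384179 -0.19203082  0.056     ] needle ray [ 0.64740922 -0.20360027  0.064     ]
needle pts 80 [[0.6424, -0.2018, 0.0662], [0.6418, -0.2029, 0.0665], [0.6418, -0.2044, 0.0678], [0.6416, -0.2003, 0.07], [0.6405, -0.2026, 0.0702], [0.6404, -0.2013, 0.0709], [0.6415, -0.2017, 0.0714], [0.6404, -0.204, 0.0715], [0.6417, -0.2004, 0.0716], [0.6402, -0.2026, 0.0724], [0.6405, -0.2041, 0.0733], [0.6412, -0.2017, 0.0736]]
grip [ 0.51416008 -0.16766508] ([-0.0895, 0.0026, 0.4838], np.float64(-0.0242), 'yaw now 158.6')
```

Call:
play_rows([
  [75, [-0.09, 0.003, 0.1], -0.024],
  [75, [-0.09, 0.003, 0.22], -0.024],
  [75, [-0.09, 0.003, 0.33], -0.024],
  [75, [-0.09, 0.003, 0.42], -0.024],
  [75, [-0.09, 0.003, 0.42], -0.024],
  [75, [-0.09, 0.003, 0.42], -0.024],
  [75, [-0.09, 0.003, 0.42], -0.024],
])

```text
time_s: 12.25
eef_pos: [0.5162, -0.1686, 0.0751]
eef_rot: [0.002, 0.148, 0.989, -0.001]
wrist_force: [0.9, -0.0, 1.2]
opening: 0.877
grasp_force: 0.0
```

Run:
```python
from m1 import *
c=shot('wrist'); T=Tw(); print(T[:3,3])
P,m,r=slab(c,.56,-.18,.051,.065,.12); print('plate',r)
print(go([.5142,-.1677,.042],np.radians(-17.06)))
```

```text
[ 0.51628842 -0.16864724  0.07527304]
plate ((541.7246704101562, -176.14404296875), (44.204734802246094, 108.31147003173828), 72.96299743652344)
([0.0061, 0.0008, 0.0832], np.float64(-0.0001), 'yaw now 162.9')
```

Call:
play_rows([
  [75, [0.005, 0.001, 0.05], 0],
  [75, [0.005, 0.001, 0.082], 0],
  [75, [0.005, 0.001, 0.082], 0],
  [75, [0.005, 0.001, 0.082], 0],
  [30, [0.005, 0.001, 0.082], 0],
  [30, [0.005, 0.001, 0.082], 0],
  [30, [0.005, 0.001, 0.082], 0],
  [30, [0.005, 0.001, 0.082], 0],
  [30, [0.005, 0.001, 0.082], 0],
])

```text
time_s: 13.2
eef_pos: [0.5133, -0.1673, 0.0409]
eef_rot: [0.001, 0.148, 0.989, -0.0]
wrist_force: [-1.2, 0.1, 5.5]
opening: 0.497
grasp_force: 62.3
```

Run:
```python
from m1 import *
T=Tw(); print(T[:3,3],go(T[:3,3]+[.049,-.011,0],np.radians(-17.06)))
c=shot('wrist'); P,m,r=slab(c,.56,-.18,.051,.065,.12); print('plate',r)
d=ray(c,0,0,.056); save(c,'w7.png',s=1)
```

```text
[ 0.51327143 -0.16725433  0.04088862] ([-0.1252, 0.0097, 0.0002], np.float64(-0.0001), 'yaw now 162.9')
plate ((524.4768676757812, -170.68734741210938), (69.88362884521484, 72.20597076416016), 71.5849609375)
```

Call:
play_rows([
  [30, [-0.03, 0.002, 0], 0],
  [30, [-0.06, 0.005, 0], 0],
  [30, [-0.09, 0.007, 0], 0],
  [30, [-0.115, 0.009, 0], 0],
  [30, [-0.125, 0.01, 0], 0],
  [30, [-0.125, 0.01, 0], 0],
  [30, [-0.125, 0.01, 0], 0],
  [30, [-0.125, 0.01, 0], 0],
])

```text
time_s: 14.05
eef_pos: [0.5594, -0.1769, 0.0408]
eef_rot: [-0.003, 0.148, 0.989, 0.0]
wrist_force: [-13.2, 2.7, 17.0]
opening: 0.5
grasp_force: 63.7
```

Call:
play_rows([
  [60, [0, 0, 0], 0],
  [75, [0, 0, 0], 0],
  [75, [0, 0, 0], 0],
  [75, [0, 0, -0.1], 0],
  [75, [0.05, 0, -0.2], 0],
  [75, [0.18, 0, -0.3], 0],
  [75, [0.2, 0, -0.35], 0],
  [75, [0.2, 0, -0.35], 0],
  [75, [0.2, 0, -0.35], 0],
])

```text
time_s: 14.95
eef_pos: [0.4857, -0.1543, 0.1806]
eef_rot: [0.001, 0.149, 0.989, -0.0]
wrist_force: [0.5, -1.4, -0.5]
opening: 0.879
grasp_force: 0.0
```

Run:
```python
from m1 import *
c=shot('wrist'); T=Tw(); print(T[:3,3],get_obs()['dq'].round(3)); np.save('w8.npy',c,allow_pickle=True); save(c,'w8.png',(170,200,370,350),3)
P,m,r=slab(c); print('slab',r)
P,m,r=slab(c,.60,-.19,.051,.059,.12); print('plate',r,np.nanmedian(P[m>0][:,2]))
(a,b),_,th=r; y=np.radians(th-90); print('mark',a/1000+.042*np.cos(y),b/1000+.042*np.sin(y))
k=comp(P,.0615,.10,.642,-.203,.03); print('needle pts',k.sum(),P[k][np.argsort(P[k][:,2])][:12].round(4).tolist())
```

```text
[ 0.48531939 -0.15407236  0.17943356] [ 0.002  0.032  0.004 -0.001  0.002 -0.   ]
slab ((585.2881469726562, -180.2754364013672), (150.58267211914062, 227.1600341796875), 68.77993774414062)
plate ((598.4724731445312, -188.67347717285156), (44.06913757324219, 129.904052734375), 72.78887939453125) 0.05658304870191233
mark 0.6385917530363384 -0.20110100230711847
needle pts 39 [[0.6417, -0.2024, 0.0665], [0.641, -0.2033, 0.0683], [0.6413, -0.2011, 0.0687], [0.6408, -0.2021, 0.0688], [0.6421, -0.2014, 0.0692], [0.641, -0.2044, 0.0694], [0.6418, -0.2002, 0.0698], [0.64, -0.2029, 0.0708], [0.6422, -0.2003, 0.0709], [0.643, -0.2005, 0.0714], [0.6398, -0.2018, 0.0714], [0.6416, -0.2045, 0.0715]]
```

View pics/w8.png

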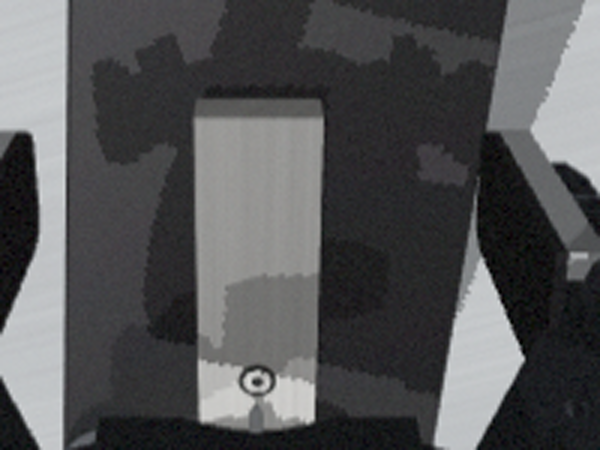

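The mark sits at (257,380) in the crop, with the needle base just below it at (257,412). The mark is about 4 mm short of the needle, so I'll regrip and nudge the plate.

```bash
python3 -c "
from h import *
print(go([.5602,-.1769,.042],np.radians(-17.2)))"
```

```text
([-0.1955, 0.0005, 0.3437], np.float64(0.0006), 'yaw now 162.9')
```

Call:
play_rows([
  [75, [-0.05, 0, 0.1], 0],
  [75, [-0.195, 0, 0.2], 0],
  [75, [-0.195, 0, 0.28], 0],
  [75, [-0.195, 0, 0.343], 0],
  [75, [-0.195, 0, 0.343], 0],
  [75, [-0.195, 0, 0.343], 0],
  [30, [-0.195, 0, 0.343], 0],
  [30, [-0.195, 0, 0.343], 0],
  [30, [-0.195, 0, 0.343], 0],
  [30, [-0.195, 0, 0.343], 0],
])

```text
time_s: 16.0
eef_pos: [0.561, -0.1774, 0.0449]
eef_rot: [0.002, 0.148, 0.989, -0.001]
wrist_force: [-1.1, 2.8, 6.1]
opening: 0.494
grasp_force: 62.4
```

Call:
play_rows([
  [30, [-0.01, 0, 0], 0],
  [30, [-0.012, 0, 0], 0],
  [30, [-0.012, 0, 0], 0],
  [30, [-0.012, 0, 0], 0],
  [30, [-0.012, 0, 0], 0],
])

```text
time_s: 16.5
eef_pos: [0.5611, -0.1774, 0.0448]
eef_rot: [-0.004, 0.148, 0.989, 0.0]
wrist_force: [-20.2, 5.3, 23.0]
opening: 0.493
grasp_force: 64.4
```

Call:
play_rows([
  [30, [-0.006, 0, 0], 0],
  [30, [-0.009, 0, 0], 0],
  [30, [-0.009, 0, 0], 0],
  [30, [-0.009, 0, 0], 0],
])

```text
time_s: 16.9
eef_pos: [0.5643, -0.1783, 0.0448]
eef_rot: [-0.004, 0.148, 0.989, 0.0]
wrist_force: [-19.6, 5.7, 24.3]
opening: 0.495
grasp_force: 64.4
```

Call:
play_rows([
  [60, [0, 0, 0], 0],
  [75, [0, 0, 0], 0],
  [75, [0, 0, 0], 0],
  [75, [0, 0, -0.1], 0],
  [75, [0.05, 0, -0.2], 0],
  [75, [0.18, 0, -0.3], 0],
  [75, [0.2, 0, -0.42], 0],
  [75, [0.2, 0, -0.5], 0],
  [75, [0.2, 0, -0.5], 0],
  [75, [0.2, 0, -0.5], 0],
])

```text
time_s: 17.9
eef_pos: [0.492, -0.1563, 0.244]
eef_rot: [0.002, 0.148, 0.989, -0.001]
wrist_force: [-0.5, -0.0, 0.1]
opening: 0.881
grasp_force: 0.0
```

Run:
```python
from m1 import *
c=shot('wrist'); T=Tw(); print(T[:3,3]); np.save('w9.npy',c,allow_pickle=True)
P,m,r=slab(c); print('slab',r); (a,b),_,th=r; y=np.radians(th-90); print('needle',a/1000+.055*np.cos(y),b/1000+.055*np.sin(y))
P,m,r=slab(c,.60,-.19,.051,.059,.12); print('plate',r,np.nanmedian(P[m>0][:,2]))
(a,b),_,th=r; y=np.radians(th-90); print('mark',a/1000+.042*np.cos(y),b/1000+.042*np.sin(y))
# injectors in top and wrist
t=shot('top'); Q=cloud(t); save(t,'top2.png',s=1.5); np.save('t2.npy',t,allow_pickle=True)
for nm,k,PP in(('t',t,Q),('w',c,P)):
  for d in masks_of(k,'inj1')[:8]:
    mm=d['mask']; col=k['image'][mm].mean(0); q=PP[mm]; q=q[(q[:,2]>.008)]
    if len(q)>20: print(nm,round(d['conf'],2),np.round(d['rect']).astype(int),col.round(),q.mean(0).round(3),np.nanmax(q[:,2]).round(3))
```

```text
[ 0.49117009 -0.15581098  0.24221773]
slab ((591.5149536132812, -182.91891479492188), (150.3088836669922, 240.35362243652344), 68.76966857910156)
needle 0.6427822264077123 -0.2028354089698861
plate ((602.4254150390625, -189.75851440429688), (44.04132843017578, 129.71621704101562), 72.85592651367188) 0.05660347476375355
mark 0.6425592100615614 -0.20213908374064182
t 0.86 [195 227  32  34] [69. 67. 67.] [0.414 0.233 0.024] 0.034
t 0.83 [156 290  19  45] [42. 79. 44.] [0.207 0.376 0.024] 0.037
t 0.71 [272 212  20  34] [40. 40. 40.] [ 0.461 -0.022  0.024] 0.037
t 0.7 [173 243  40  19] [78. 76. 75.] [0.352 0.321 0.025] 0.035
t 0.7 [358 294  31  38] [44. 80. 47.] [ 0.162 -0.316  0.023] 0.036
t 0.56 [115 250  29  37] [67. 39. 79.] [0.34  0.517 0.024] 0.036
```

View pics/top2.png

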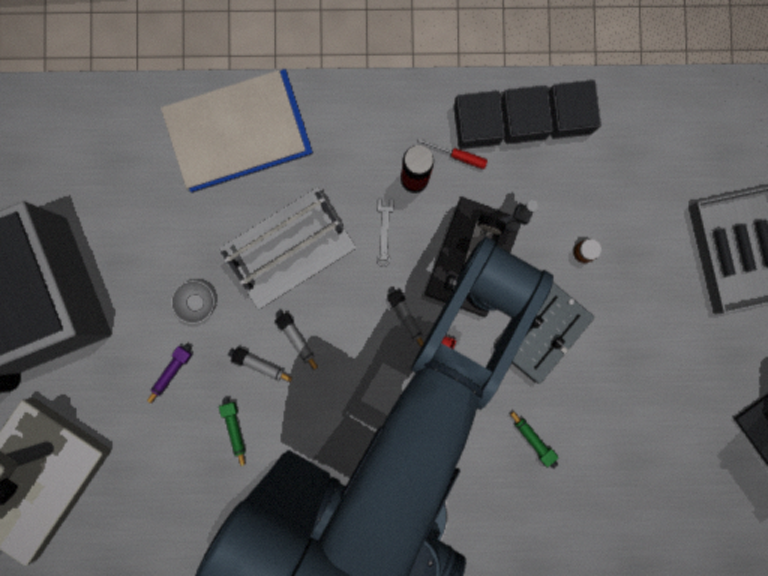

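Now the mark is within 1 mm of the needle. The picture shows only three grey injectors: A at (405,315), which was the one knocked, B at (298,342) and C at (262,365). Next I'll look at the rack.

```bash
python3 -c "
from h import *
print(go([.54,.19,.36],np.radians(26)))"
```

```text
([0.1363, 0.8621, -0.2974], np.float64(-0.2393), 'yaw now 162.9')
```

Call:
play_rows([
  [60, [0.136, 0.862, -0.297], -0.239],
  [60, [0.136, 0.862, -0.297], -0.239],
  [60, [0.136, 0.862, -0.297], -0.239],
  [60, [0.136, 0.862, -0.297], -0.239],
  [60, [0.136, 0.862, -0.297], -0.239],
  [60, [0.136, 0.862, -0.297], -0.239],
  [60, [0.136, 0.862, -0.297], -0.239],
  [60, [0.136, 0.862, -0.297], -0.239],
  [60, [0.136, 0.862, -0.297], -0.239],
  [60, [0.136, 0.862, -0.297], -0.239],
])

```text
time_s: 19.1
eef_pos: [0.5401, 0.1896, 0.3595]
eef_rot: [-0.001, -0.225, 0.974, -0.0]
wrist_force: [-0.6, -0.0, 0.4]
opening: 0.703
grasp_force: 0.0
```

Run:
```python
from m1 import *
c=shot('wrist'); T=Tw(); print(T[:3,3]); np.save('w10.npy',c,allow_pickle=True); save(c,'w10.png',s=1.5)
P=cloud(c)
for d in search_frame(c,'rest')[:2]: print(d)
for lo,hi in((.07,.095),(.095,.11),(.11,.14)): 
    k=comp(P,lo,hi,.625,.25,.17); print(lo,k.sum(),fitrect(P,k))
for d in masks_of(c,'inj1')[:6]:
    mm=d['mask']; q=P[mm]; q=q[q[:,2]>.008]
    if len(q)>20: print(round(d['conf'],2),np.round(d['rect']).astype(int),c['image'][mm].mean(0).round(),q.mean(0).round(3),np.nanpercentile(q[:,2],95).round(3),cv2.minAreaRect((q[:,:2]*1000).astype(np.float32)))
```

```text
[0.54007058 0.1889332  0.35951569]
{'rect': [265.9, 220.9, 168.6, 69.9], 'conf': 0.6}
0.07 1818 ((627.8828125, 250.38742065429688), (100.15740966796875, 255.24041748046875), 31.688142776489258)
0.095 905 ((627.5867919921875, 255.05006408691406), (89.27549743652344, 243.40577697753906), 31.531003952026367)
0.11 408 ((641.9351196289062, 267.2550354003906), (10.556739807128906, 219.26353454589844), 31.741493225097656)
0.92 [152  46  35  91] [ 97.  99. 101.] [ 0.468 -0.018  0.024] 0.028 ((468.67950439453125, -20.84225082397461), (124.02002716064453, 35.46519088745117), 29.716691970825195)
0.82 [478 134  63  48] [ 85.  40. 108.] [0.358 0.499 0.023] 0.027 ((353.94647216796875, 506.3384094238281), (35.98285675048828, 108.39864349365234), 53.082706451416016)
0.69 [462  28  40  54] [23. 89. 42.] [0.244 0.38  0.023] 0.027 ((241.17431640625, 381.75982666015625), (70.4127426147461, 35.95079040527344), 16.93007469177246)
0.61 [382  73  65  95] [90. 89. 86.] [0.354 0.316 0.023] 0.027 ((350.28375244140625, 311.10418701171875), (156.75872802734375, 35.44081115722656), 65.93424987792969)
0.57 [318  81  25 109] [105. 105. 101.] [0.413 0.229 0.023] 0.027 ((405.42047119140625, 228.0681610107422), (154.412841796875, 36.19721221923828), 30.995542526245117)
```

View pics/w10.png

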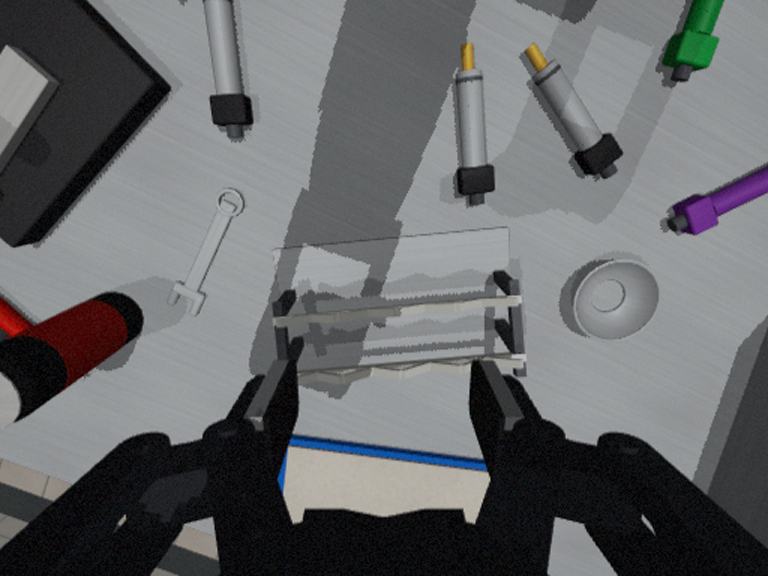

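The rack is empty, with combs running from (275,320) to (520,300) and from (300,375) to (525,358). I'll fit its frame, and the injectors' too.

```bash
cat > rack.py <<'E'
from m1 import *
from scipy.optimize import least_squares
def saw(y): 
    d=np.abs((y+29+29)%58-29)   # distance to nearest seat (seats at -87,-29,29,87 -> odd multiples of 29)
    return -.0+(-18+26*d/29)
def torest(P,p):
    ox,oy,oz,yaw=p; Rm=R.from_euler('ZY',[yaw,-15],degrees=True).as_matrix(); return (P-np.array([ox,oy,oz]))@Rm*1000
def fit(P,p0=(.628,.252,.105,31.6),free_z=True):
    q=P[comp(P,.072,.15,p0[0],p0[1],.17)]
    r0=torest(q,p0); q=q[(np.abs(np.abs(r0[:,0])-30)<9)&(np.abs(r0[:,1])<112)&(np.abs(r0[:,2]-saw(r0[:,1]))<14)]
    def res(p):
        r=torest(q,p); return np.r_[(r[:,2]-saw(r[:,1]))*.74,np.maximum(np.abs(np.abs(r[:,0])-30)-4,0),[(p[3]-31.6)*.1]]
    s=least_squares(res,p0,loss='soft_l1',x_scale=[.001,.001,.001,.1]); return s.x,len(q),np.median(np.abs(s.fun))
def injs(c,P,guesses,lo=.008):
    out=[]
    for x,y in guesses:
        m=comp(P,lo,.045,x,y,.10).astype(np.uint8); n,l,st,ce=cv2.connectedComponentsWithStats(m)
        iy,ix=np.unravel_index(np.nanargmin(np.where(m>0,np.hypot(P[...,0]-x,P[...,1]-y),np.nan)),m.shape)
        k=l==l[iy,ix]; r=fitrect(P,k); out.append((r,k.sum(),np.nanpercentile(P[k][:,2],90)))
    return out
E
python3 - <<'E'
from rack import *
c=np.load('w10.npy',allow_pickle=True).item(); P=cloud(c); print(*fit(P))
t=np.load('t2.npy',allow_pickle=True).item(); Q=cloud(t); print('top',*fit(Q))
s=shot('side'); print('side',*fit(cloud(s)))
for a in injs(c,P,((.465,-.02),(.41,.23),(.353,.314))): print(a)
E
```

```text
[ 0.6238231   0.24765492  0.10714265 31.51318397] 933 0.001917929030462231
top [ 0.62303062  0.24929723  0.10678317 31.59719386] 269 0.0002806139700126664
side [ 0.62354111  0.24955903  0.10419859 31.51241388] 389 0.008758611655584758
(((468.67950439453125, -20.84225082397461), (124.02002716064453, 35.46519088745117), 29.716691970825195), np.int64(1776), np.float64(0.02714357217542776))
(((406.0455017089844, 227.06906127929688), (156.82418823242188, 36.183319091796875), 32.48158645629883), np.int64(1755), np.float64(0.026832374487801715))
(((348.2246398925781, 311.6602783203125), (157.62269592285156, 35.832706451416016), 63.83668899536133), np.int64(1904), np.float64(0.026673995767339292))
```

Run:
```python
from rack import *
c=np.load('w10.npy',allow_pickle=True).item(); P=cloud(c).reshape(-1,3); t=np.load('t2.npy',allow_pickle=True).item(); Q=cloud(t).reshape(-1,3)
for A in(P,Q):
    r=torest(A,(.6236,.2485,.1055,31.5)); m=(np.abs(r[:,0])<24)&(r[:,2]>-60)&(np.abs(r[:,1])<140)
    for lo in(-140,-130,-125,-120,-115,-110,-105,-100,100,105,110,115,120,125,130):
        k=m&(r[:,1]>=lo)&(r[:,1]<lo+5)
        if k.sum(): print(lo,k.sum(),r[k,2].max().round(0),end='; ')
    print()
print(go([.3997,.2230,.11],np.radians(32.5)),go([.3997,.2230,.008],np.radians(32.5)))
```

```text
-130 35 -21.0; -125 73 -21.0; -120 99 -21.0; -115 1 -34.0; -110 6 -24.0; -105 14 -2.0; -100 15 -7.0; 100 17 0.0; 105 15 6.0; 110 19 8.0; 115 193 5.0; 120 107 -20.0; 125 25 -20.0; 
-130 4 -15.0; -125 22 -15.0; -120 22 -16.0; -115 1 -49.0; 115 19 -20.0; 120 22 -18.0; 125 14 -18.0; 
([0.2776, 0.2308, 0.6264], np.float64(-0.037), 'yaw now -154.2') ([0.2772, 0.2308, 0.8814], np.float64(-0.037), 'yaw now -154.2')
```

Call:
play_rows([
  [60, [0.277, 0.231, 0.2], -0.037],
  [60, [0.277, 0.231, 0.45], -0.037],
  [60, [0.277, 0.231, 0.626], -0.037],
  [60, [0.277, 0.231, 0.626], -0.037],
  [60, [0.277, 0.231, 0.626], -0.037],
  [60, [0.277, 0.231, 0.626], -0.037],
  [60, [0.277, 0.231, 0.626], -0.037],
  [60, [0.277, 0.231, 0.626], -0.037],
  [60, [0.277, 0.231, 0.626], -0.037],
])

```text
time_s: 20.2
eef_pos: [0.4037, 0.2245, 0.1138]
eef_rot: [0.003, -0.28, 0.96, -0.0]
wrist_force: [-0.2, -0.2, 0.3]
opening: 0.703
grasp_force: 0.0
```

Run:
```python
from rack import *
c=shot('wrist'); T=Tw(); P=cloud(c); print(T[:3,3])
for a in injs(c,P,((.39,.22),)): print(a)
print(go([.3997,.2230,.008],np.radians(32.5)))
```

```text
[0.40374305 0.22452045 0.11388775]
(((406.889892578125, 227.01507568359375), (157.72821044921875, 35.88951873779297), 33.56205368041992), np.int64(5045), np.float64(0.026720809742029485))
([0.012, 0.0028, 0.2647], np.float64(0.0003), 'yaw now -147.4')
```

Call:
play_rows([
  [60, [0.003, 0.001, 0.1], -0.002],
  [60, [0.003, 0.001, 0.2], -0.002],
  [60, [0.003, 0.001, 0.255], -0.002],
  [60, [0.003, 0.001, 0.255], -0.002],
  [60, [0.003, 0.001, 0.255], -0.002],
  [10, [0.003, 0.001, 0.255], -0.002],
  [10, [0.003, 0.001, 0.255], -0.002],
  [10, [0.003, 0.001, 0.255], -0.002],
  [10, [0.003, 0.001, 0.255], -0.002],
  [10, [0.003, 0.001, 0.255], -0.002],
])

```text
time_s: 21.25
eef_pos: [0.4008, 0.2244, 0.0109]
eef_rot: [0.002, -0.284, 0.959, -0.0]
wrist_force: [-1.9, -0.8, 9.9]
opening: 0.277
grasp_force: 58.4
```

Call:
play_rows([
  [10, [0, 0, -0.1], 0],
  [10, [0, 0, -0.2], 0],
  [10, [0, 0, -0.3], 0],
  [10, [0, 0, -0.4], 0],
  [10, [0, 0, -0.45], 0],
  [10, [0, 0, -0.45], 0],
  [10, [0, 0, -0.45], 0],
])

```text
time_s: 21.95
eef_pos: [0.3987, 0.2239, 0.1885]
eef_rot: [-0.0, -0.284, 0.959, 0.0]
wrist_force: [-0.6, 0.3, -3.1]
opening: 0.277
grasp_force: 60.8
```

```bash
cat >> rack.py <<'E'
RP=(.6236,.2485,.1055,31.5)
def seat(y,x=0.,z=0.,p=RP):
    Rm=R.from_euler('ZY',[p[3],-15],degrees=True).as_matrix(); return np.array(p[:3])+Rm@np.array([x,y,z])/1000
E
python3 - <<'E'
from rack import *
T=Tw(); print(T[:3,3],get_obs()['q'].round(2))
p=seat(29,2); print(p); p[2]+=.06; print(go(p,np.radians(31.5)))
c=shot('wrist'); save(c,'w11.png',s=1); P=cloud(c); h=T[2,3]
k=comp(P,h-.02,h+.04,T[0,3],T[1,3],.11); print(k.sum(),fitrect(P,k),np.nanpercentile(P[k][:,2],[5,95])-h)
E
```

```text
[0.39868848 0.22394067 0.18847104] [ 0.25 -0.04  1.94  0.    1.25 -1.89]
[0.61009472 0.27423595 0.10601764]
([-0.5118, -0.1821, 0.0561], np.float64(0.0082), 'yaw now -147.0')
12921 ((388.5621337890625, 218.04200744628906), (121.14918518066406, 50.927364349365234), 29.539958953857422) [0.00596396 0.03596643]
```

```bash
cat >> rack.py <<'E'
def held(c,T):
    P=cloud(c); r=((P-T[:3,3])@T[:3,:3]).reshape(-1,3)*1000  # tool coords, z down
    for lo in range(-90,100,10):
        k=(r[:,0]>=lo)&(r[:,0]<lo+10)&(np.abs(r[:,1])<40)&(r[:,2]>-40)&(r[:,2]<25)
        if k.sum()>15: print(lo,k.sum(),'y',np.percentile(r[k,1],[3,97]).round(1),'ztop',np.percentile(r[k&(np.abs(r[:,1])<6),2],[10]).round(1) if (k&(np.abs(r[:,1])<6)).sum()>5 else '')
E
python3 - <<'E'
from rack import *
T=Tw(); c=shot('wrist'); held(c,T)
E
```

```text
-50 1091 y [-16.8  16.9] ztop [-15.3]
-40 684 y [-11.5  11.5] ztop [-15.4]
-30 708 y [-11.4  11.7] ztop [-15.5]
-20 787 y [-11.5  11.9] ztop [-15.6]
-10 1180 y [-12.6  12.9] ztop [-15.7]
0 1948 y [-23.9  24.3] ztop [-15.6]
10 2036 y [-17.4  17.8] ztop [-15.8]
20 972 y [-11.3  11.6] ztop [-15.8]
30 1031 y [-11.2  11.9] ztop [-16.2]
40 1247 y [-11.4  11.7] ztop [-15.9]
50 537 y [-5.3  5.9] ztop [-9.1]
60 565 y [-5.2  5.8] ztop [-9.2]
70 144 y [-5.   5.7] ztop [-9.1]
```

Call:
play_rows([
  [10, [-0.514, -0.182, 0.0], 0.008],
  [10, [-0.514, -0.182, 0.0], 0.008],
  [10, [-0.514, -0.182, 0.0], 0.008],
  [10, [-0.514, -0.182, 0.0], 0.008],
  [10, [-0.514, -0.182, 0.056], 0.008],
  [10, [-0.514, -0.182, 0.056], 0.008],
  [10, [-0.514, -0.182, 0.056], 0.008],
  [10, [-0.514, -0.182, 0.056], 0.008],
  [10, [-0.514, -0.182, 0.056], 0.008],
])

```text
time_s: 22.95
eef_pos: [0.6108, 0.2749, 0.1672]
eef_rot: [0.0, -0.272, 0.962, -0.0]
wrist_force: [-0.0, -0.5, -3.6]
opening: 0.274
grasp_force: 61.7
```

Run:
```python
from rack import *
T=Tw(); c=shot('wrist'); held(c,T); P=cloud(c); print(fit(P)); print(T[:3,3],get_obs()['grasp_force'])
p=seat(29,3); p[2]=.1055-.0025; print(go(p,np.radians(31.5)))
```

```text
-50 1101 y [-16.8  17. ] ztop [-15.2]
-40 675 y [-11.6  11.6] ztop [-15.3]
-30 715 y [-11.4  11.7] ztop [-15.3]
-20 785 y [-11.4  12. ] ztop [-15.5]
-10 1179 y [-12.6  12.9] ztop [-15.5]
0 1940 y [-23.9  24.2] ztop [-15.6]
10 2036 y [-17.4  17.7] ztop [-15.6]
20 975 y [-11.4  11.6] ztop [-15.8]
30 1015 y [-11.3  11.9] ztop [-16.2]
40 1250 y [-11.4  11.6] ztop [-15.9]
50 536 y [-5.3  5.9] ztop [-8.9]
60 569 y [-5.2  5.8] ztop [-9.1]
70 144 y [-5.2  5.7] ztop [-9.1]
(array([ 0.62389863,  0.24769169,  0.10716792, 31.59386203]), 3459, np.float64(0.0006137973481180836))
[0.61079139 0.27489954 0.16718234] 61.70772314071655
([0.0006, -0.0004, 0.1613], np.float64(0.0002), 'yaw now -148.5')
```

Call:
play_rows([
  [10, [0.001, 0, 0.07], 0],
  [10, [0.001, 0, 0.12], 0],
  [10, [0.001, 0, 0.135], 0],
  [10, [0.001, 0, 0.145], 0],
  [10, [0.001, 0, 0.152], 0],
  [10, [0.001, 0, 0.158], 0],
  [10, [0.001, 0, 0.158], 0],
])

```text
time_s: 23.7
eef_pos: [0.6115, 0.2738, 0.1086]
eef_rot: [0.001, -0.272, 0.962, -0.001]
wrist_force: [-12.5, -8.5, 19.8]
opening: 0.271
grasp_force: 65.6
```

Run:
```python
from rack import *
T=Tw(); c=shot('wrist'); held(c,T); print(T[:3,3])
```

```text
-50 827 y [-16.6  17.4] ztop [-18.9]
-40 750 y [-11.1  11.9] ztop [-18.6]
-30 850 y [-38.   13.6] ztop [-17.9]
-20 834 y [-11.5  12. ] ztop [-17.2]
-10 1219 y [-12.6  13. ] ztop [-16.6]
0 1989 y [-24.   24.3] ztop [-15.8]
10 2052 y [-17.3  17.7] ztop [-15.2]
20 1005 y [-11.5  11.7] ztop [-14.5]
30 2421 y [-36.6  36.6] ztop [-13.9]
40 1224 y [-11.7  11.7] ztop [-13.4]
50 531 y [-6.   5.6] ztop [-5.4]
60 551 y [-5.9  5.5] ztop [-4.8]
70 162 y [-5.8  5.4] ztop [-4.1]
[0.61147188 0.27375843 0.10857595]
```

Call:
play_rows([
  [10, [0, 0, 0.008], 0],
  [10, [0, 0, 0.014], 0],
  [10, [0, 0, 0.014], 0],
  [10, [0, 0, 0.014], 0],
])

```text
time_s: 24.15
eef_pos: [0.6121, 0.2741, 0.104]
eef_rot: [0.002, -0.272, 0.962, -0.001]
wrist_force: [-13.0, -8.3, 22.4]
opening: 0.271
grasp_force: 70.4
```

Call:
play_rows([
  [30, [0, 0, 0.0], 0],
  [42, [0, 0, 0.0], 0],
  [44, [0, 0, 0.0], 0],
  [44, [0, 0, 0.0], 0],
  [44, [0, 0, -0.05], 0],
  [44, [0, 0, -0.1], 0],
  [44, [0, 0, -0.2], 0],
  [44, [0, 0, -0.3], 0],
  [44, [0, 0, -0.3], 0],
  [44, [0, 0, -0.3], 0],
])

```text
time_s: 25.15
eef_pos: [0.6117, 0.2749, 0.2191]
eef_rot: [0.001, -0.272, 0.962, -0.0]
wrist_force: [-0.6, 0.8, -0.1]
opening: 0.52
grasp_force: 0.0
```

```bash
cat >> rack.py <<'E'
def seated(P,p=None,ys=(-87,-29,29,87)):
    if p is None: p=fit(P)[0]
    r=torest(P.reshape(-1,3),p)
    for y in ys:
        k=(np.abs(r[:,1]-y)<7)&(r[:,2]>4)&(r[:,2]<25)&(np.abs(r[:,0])<90)
        if k.sum()<80: print(y,'none',k.sum()); continue
        q=r[k]; ks=np.abs(q[:,0])<40; b=np.polyfit(q[ks,0],q[ks,2],1); bl=np.polyfit(q[ks,0],q[ks,1],1)
        print(y,k.sum(),'x',np.percentile(q[:,0],[1,99]).round(1),'axis z',(np.percentile(q[ks,2],80)-13).round(1),'slope deg',np.degrees(np.arctan(b[0])).round(1),'y',q[ks,1].mean().round(1),np.degrees(np.arctan(bl[0])).round(1))
        xs=np.arange(-90,90,6); print('  prof',[(int(x),round(float(np.median(q[(q[:,0]>=x)&(q[:,0]<x+6),2])),0)) for x in xs if ((q[:,0]>=x)&(q[:,0]<x+6)).sum()>5])
E
python3 - <<'E'
from rack import *
T=Tw(); c=shot('wrist'); P=cloud(c); p=fit(P)[0]; print(p); seated(P,p); print(T[:3,3]); save(c,'w12.png',s=1.2)
for a in injs(c,P,((.35,.31),)): print(a)
t=shot('top'); print('top'); Q=cloud(t); seated(Q,RP)
for a in injs(t,Q,((.35,.31),(.46,-.02))): print(a)
E
```

```text
[ 0.62414065  0.24789315  0.1072712  31.6104566 ]
-87 none 0
-29 none 0
29 2539 x [-66.4  84.7] axis z -1.1 slope deg -0.1 y 28.7 -0.2
  prof [(-72, 5.0), (-66, 5.0), (-60, 5.0), (-54, 5.0), (-48, 11.0), (-42, 11.0), (-36, 11.0), (-30, 11.0), (-24, 11.0), (-18, 11.0), (-12, 11.0), (-6, 11.0), (0, 11.0), (6, 11.0), (12, 11.0), (18, 11.0), (24, 11.0), (30, 11.0), (36, 11.0), (42, 11.0), (48, 12.0), (54, 12.0), (60, 12.0), (66, 12.0), (72, 8.0), (78, 6.0), (84, 6.0)]
87 none 0
[0.61169164 0.27491332 0.21913877]
(((377.7429504394531, 358.3113098144531), (37.55636215209961, 48.26713943481445), 24.9014949798584), np.int64(1660), np.float64(0.027024164067965834))
top
-87 none 0
-29 none 0
29 none 24
87 none 0
(((358.687744140625, 216.283447265625), (3.328526735305786, 0.0), -91.621337890625), np.int64(2), np.float64(0.010261017478978429))
(((453.3734436035156, -35.89342498779297), (164.68463134765625, 55.62462615966797), 37.049808502197266), np.int64(367), np.float64(0.030859592895748158))
```

View pics/w12.png

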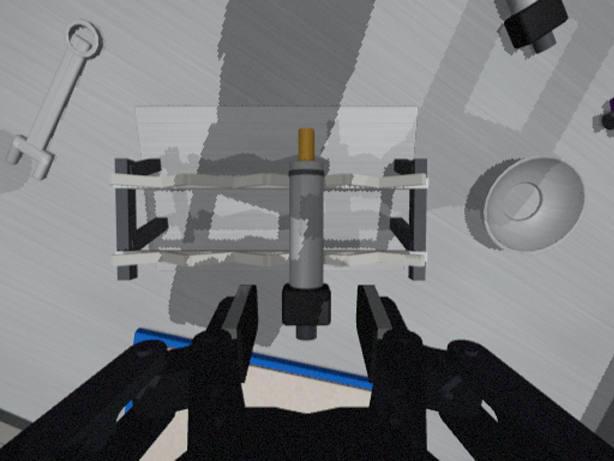

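B lies seated in seat +29, nozzle down, with its shaft at (306,215). Next is C.

```bash
python3 -c "
from h import *
print(go([.365,.315,.20],np.radians(63.8)))"
```

```text
([0.4692, 0.4068, 0.0417], np.float64(-0.1793), 'yaw now -148.5')
```

Call:
play_rows([
  [65, [0.469, 0.407, 0.0], -0.179],
  [65, [0.469, 0.407, 0.0], -0.179],
  [65, [0.469, 0.407, 0.0], -0.179],
  [65, [0.469, 0.407, 0.042], -0.179],
  [65, [0.469, 0.407, 0.042], -0.179],
  [65, [0.469, 0.407, 0.042], -0.179],
  [65, [0.469, 0.407, 0.042], -0.179],
  [65, [0.469, 0.407, 0.042], -0.179],
  [65, [0.469, 0.407, 0.042], -0.179],
  [65, [0.469, 0.407, 0.042], -0.179],
])

```text
time_s: 26.25
eef_pos: [0.367, 0.315, 0.2009]
eef_rot: [-0.0, -0.527, 0.85, -0.0]
wrist_force: [-0.4, 0.4, 0.2]
opening: 0.761
grasp_force: 0.0
```

```bash
cat >> rack.py <<'E'
def report(c,g):
    T=Tw(); P=cloud(c); (r,n,z),=injs(c,P,(g,)); (cx,cy),(w,h),a=r
    print(r,n,z); th=np.radians(a if w>h else a+90)
    v=np.array([np.cos(th),np.sin(th)]); v=-v if v@T[:2,0]<0 else v  # nozzle along tool x
    o=np.array([cx,cy])/1000+.0075*v; print('origin',o,'nozzle yaw',np.degrees(np.arctan2(v[1],v[0])))
    print(T[:3,3],go([*o,.004],np.arctan2(v[1],v[0])))
E
python3 - <<'E'
from rack import *
c=shot('wrist'); report(c,(.345,.305)); print(get_obs()['q'].round(2))
E
```

```text
((348.0699157714844, 312.2000732421875), (156.30133056640625, 35.05645751953125), 63.82352066040039) 2972 0.026731005250414847
origin [0.34476138 0.30546928] nozzle yaw -116.17647933959962
[0.36683481 0.31506557 0.20084672] ([0.0459, 0.0388, 0.4921], np.float64(-0.0008), 'yaw now -116.3')
[ 0.46  0.    1.86 -0.    1.27 -2.22]
```

Call:
play_rows([
  [60, [0.043, 0.038, 0.12], 0],
  [60, [0.043, 0.038, 0.24], 0],
  [60, [0.043, 0.038, 0.36], 0],
  [60, [0.043, 0.038, 0.45], 0],
  [60, [0.043, 0.038, 0.487], 0],
  [60, [0.043, 0.038, 0.487], 0],
  [60, [0.043, 0.038, 0.487], 0],
])

```text
time_s: 27.0
eef_pos: [0.3453, 0.3067, 0.0064]
eef_rot: [0.0, -0.528, 0.849, 0.0]
wrist_force: [0.1, -0.0, 0.4]
opening: 0.705
grasp_force: 0.0
```

Call:
play_rows([
  [10, [0, 0, 0], 0],
  [10, [0, 0, 0], 0],
  [10, [0, 0, 0], 0],
  [10, [0, 0, 0], 0],
  [10, [0, 0, -0.1], 0],
  [10, [0, 0, -0.2], 0],
  [10, [0, 0, -0.3], 0],
  [10, [0, 0, -0.4], 0],
  [10, [0, 0, -0.46], 0],
  [10, [0, 0, -0.46], 0],
])

```text
time_s: 28.0
eef_pos: [0.347, 0.3079, 0.1946]
eef_rot: [0.004, -0.528, 0.849, -0.0]
wrist_force: [0.5, 0.0, -2.7]
opening: 0.281
grasp_force: 60.0
```

Run:
```python
from rack import *
T=Tw(); c=shot('wrist'); held(c,T); print(T[:3,3],get_obs()['grasp_force'])
p=seat(87,3); p[2]=.19; print(go(p,np.radians(31.5)))
```

```text
-50 853 y [-16.6  17.5] ztop [-18.5]
-40 707 y [-10.9  11.8] ztop [-18.7]
-30 743 y [-11.2  12. ] ztop [-18.7]
-20 815 y [-11.7  12. ] ztop [-18.8]
-10 1203 y [-12.7  13. ] ztop [-18.8]
0 1988 y [-24.1  24.4] ztop [-18.9]
10 2050 y [-17.6  17.9] ztop [-19.]
20 1015 y [-11.6  11.3] ztop [-19.]
30 1069 y [-11.7  11.5] ztop [-19.2]
40 1353 y [-11.6  11.3] ztop [-19.2]
50 569 y [-6.1  5.3] ztop [-12.1]
60 594 y [-6.   5.1] ztop [-12.3]
70 205 y [-5.9  5. ] ztop [-12.3]
[0.34695006 0.30790722 0.19458268] 59.97670233249664
([-0.2979, -0.508, 0.0077], np.float64(0.1792), 'yaw now -116.2')
```

Call:
play_rows([
  [10, [-0.298, -0.508, 0.0], 0.18],
  [10, [-0.298, -0.508, 0.0], 0.18],
  [10, [-0.298, -0.508, 0.0], 0.18],
  [10, [-0.298, -0.508, 0.0], 0.18],
  [10, [-0.298, -0.508, 0.0], 0.18],
  [10, [-0.298, -0.508, 0.0], 0.18],
  [10, [-0.298, -0.508, 0.0], 0.18],
  [10, [-0.298, -0.508, 0.03], 0.18],
  [10, [-0.298, -0.508, 0.03], 0.18],
  [10, [-0.298, -0.508, 0.03], 0.18],
])

```text
time_s: 29.05
eef_pos: [0.5781, 0.3237, 0.1772]
eef_rot: [-0.001, -0.271, 0.963, -0.0]
wrist_force: [0.3, -0.1, -2.6]
opening: 0.278
grasp_force: 60.0
```

Run:
```python
from rack import *
T=Tw(); c=shot('wrist'); P=cloud(c); held(c,T); print(fit(P)[0]); print(T[:3,3],get_obs()['grasp_force'])
p=seat(87,3); p[2]=.1055-.0058; print(p,go(p,np.radians(31.5)))
```

```text
-50 876 y [-16.5  17.6] ztop [-18.5]
-40 678 y [-10.8  11.9] ztop [-18.6]
-30 742 y [-11.1  12. ] ztop [-18.8]
-20 818 y [-11.6  12. ] ztop [-18.9]
-10 1192 y [-12.6  13.2] ztop [-18.8]
0 1985 y [-24.1  24.4] ztop [-18.8]
10 2054 y [-17.5  17.9] ztop [-18.9]
20 1009 y [-11.5  11.4] ztop [-18.9]
30 1075 y [-11.6  11.6] ztop [-19.3]
40 1347 y [-11.6  11.4] ztop [-19.2]
50 569 y [-5.8  5.4] ztop [-12.1]
60 596 y [-6.   5.2] ztop [-12.1]
70 203 y [-5.5  5.1] ztop [-12.1]
[ 0.62422573  0.24785199  0.10748755 31.62576136]
[0.5781415  0.32367026 0.1772128 ] 60.012309551239014
[0.58061339 0.32419378 0.0997    ] ([-0.0046, -0.0016, 0.1957], np.float64(-0.0006), 'yaw now -148.6')
```

Call:
play_rows([
  [10, [-0.004, -0.001, 0.08], 0],
  [10, [-0.004, -0.001, 0.14], 0],
  [10, [-0.004, -0.001, 0.165], 0],
  [10, [-0.004, -0.001, 0.175], 0],
  [10, [-0.004, -0.001, 0.184], 0],
  [10, [-0.004, -0.001, 0.192], 0],
  [10, [-0.004, -0.001, 0.198], 0],
  [10, [-0.004, -0.001, 0.2], 0],
  [10, [-0.004, -0.001, 0.2], 0],
])

```text
time_s: 30.0
eef_pos: [0.5824, 0.3243, 0.1043]
eef_rot: [0.002, -0.27, 0.963, -0.0]
wrist_force: [-12.6, -8.5, 22.5]
opening: 0.278
grasp_force: 64.3
```

Run:
```python
from rack import *
T=Tw(); c=shot('wrist'); held(c,T)
```

```text
-50 477 y [-17.2  17.3] ztop [-22.5]
-40 793 y [-11.6  11.6] ztop [-22.9]
-30 910 y [-13.3  37.2] ztop [-22.2]
-20 1061 y [-11.7  38.9] ztop [-21.4]
-10 1522 y [-12.3  38.2] ztop [-20.6]
0 2334 y [-23.9  37.5] ztop [-19.8]
10 2261 y [-17.5  36.5] ztop [-18.9]
20 1051 y [-11.2  11.9] ztop [-18.1]
30 2188 y [-36.7  27. ] ztop [-17.2]
40 1479 y [-29.4  22.8] ztop [-16.8]
50 553 y [-5.3  6. ] ztop [-8.8]
60 571 y [-5.3  5.8] ztop [-7.7]
70 254 y [-5.3  5.8] ztop [-7.2]
```

Good. Press slightly more, then release.

Call:
play_rows([
  [10, [0, 0, 0.008], 0],
  [10, [0, 0, 0.008], 0],
  [30, [0, 0, 0.008], 0],
  [42, [0, 0, 0.004], 0],
  [44, [0, 0, 0.0], 0],
  [44, [0, 0, -0.05], 0],
  [44, [0, 0, -0.1], 0],
  [44, [0, 0, -0.2], 0],
  [44, [0, 0, -0.3], 0],
  [44, [0, 0, -0.3], 0],
])

```text
time_s: 31.05
eef_pos: [0.5849, 0.3256, 0.2261]
eef_rot: [0.006, -0.27, 0.963, 0.0]
wrist_force: [-0.2, 1.1, 0.5]
opening: 0.512
grasp_force: 0.0
```

Run:
```python
from rack import *
T=Tw(); c=shot('wrist'); P=cloud(c); p=fit(P)[0]; print(p); seated(P,p); print(T[:3,3])
print(go([.50,.0,.26],np.radians(26)))
```

```text
[ 0.62422826  0.24793018  0.10748295 31.60096607]
-87 none 0
-29 none 0
29 2026 x [-66.8  58.5] axis z -1.2 slope deg -0.2 y 29.3 0.0
  prof [(-72, 4.0), (-66, 5.0), (-60, 5.0), (-54, 5.0), (-48, 11.0), (-42, 11.0), (-36, 11.0), (-30, 11.0), (-24, 11.0), (-18, 11.0), (-12, 11.0), (-6, 11.0), (0, 11.0), (6, 11.0), (12, 11.0), (18, 11.0), (24, 11.0), (30, 11.0), (36, 11.0), (42, 11.0), (48, 12.0), (54, 12.0), (60, 12.0)]
87 2360 x [-67.2  84.1] axis z -1.2 slope deg -0.1 y 86.9 0.3
  prof [(-72, 5.0), (-66, 5.0), (-60, 5.0), (-54, 5.0), (-48, 11.0), (-42, 11.0), (-36, 11.0), (-30, 11.0), (-24, 11.0), (-18, 11.0), (-12, 11.0), (-6, 11.0), (0, 11.0), (6, 11.0), (12, 11.0), (18, 11.0), (24, 11.0), (30, 11.0), (36, 11.0), (42, 11.0), (48, 12.0), (54, 12.0), (60, 12.0), (66, 12.0), (72, 6.0), (78, 6.0), (84, 6.0)]
[0.58487377 0.32557086 0.2260607 ]
([0.6003, -0.5855, -0.0971], np.float64(0.0297), 'yaw now -148.6')
```

Both are seated. On to A.

Call:
play_rows([
  [65, [0.6, -0.585, -0.08], 0.03],
  [65, [0.6, -0.585, -0.08], 0.03],
  [65, [0.6, -0.585, -0.08], 0.03],
  [65, [0.6, -0.585, -0.08], 0.03],
  [65, [0.6, -0.585, -0.08], 0.03],
  [65, [0.6, -0.585, -0.08], 0.03],
  [65, [0.6, -0.585, -0.08], 0.03],
  [65, [0.6, -0.585, -0.08], 0.03],
  [65, [0.6, -0.585, -0.08], 0.03],
  [65, [0.6, -0.585, -0.08], 0.03],
])

```text
time_s: 32.1
eef_pos: [0.4978, 0.0002, 0.2494]
eef_rot: [-0.0, -0.225, 0.974, 0.0]
wrist_force: [-0.0, -0.8, -0.2]
opening: 0.761
grasp_force: 0.0
```

Run:
```python
from rack import *
c=shot('wrist'); save(c,'w13.png',s=1); report(c,(.46,-.025)); print(get_obs()['q'].round(2))
```

```text
((450.46337890625, -33.16246795654297), (165.1295928955078, 64.76941680908203), 41.88226318359375) 2959 0.027984667661045518
origin [ 0.44487949 -0.03816948] nozzle yaw -138.11773681640628
[4.97836931e-01 4.62004468e-04 2.49425912e-01] ([0.1609, -0.0293, 0.6136], np.float64(-0.0881), 'yaw now -154.0')
[-0.24 -0.01  1.77  0.    1.38 -2.26]
```

Run:
```python
from rack import *
c=shot('wrist'); im=c['image'].astype(int); red=(im[...,0]>im[...,1]*1.6)&(im[...,2]>im[...,1]*.6)
c['range_z']=np.where(cv2.dilate(red.astype(np.uint8),np.ones((3,3)))>0,0,c['range_z']); report(c,(.46,-.025))
save(c,'w13.png',(100,0,420,240),2)
```

```text
((453.1582336425781, -27.11609649658203), (156.210205078125, 35.8342399597168), 27.011232376098633) 2497 0.026824905326344996
origin [ 0.44647635 -0.03052234] nozzle yaw -152.9887676239014
[0.49789083 0.00055482 0.24954245] ([0.1492, -0.0139, 0.6139], np.float64(-0.0054), 'yaw now -154.0')
```

View pics/w13.png

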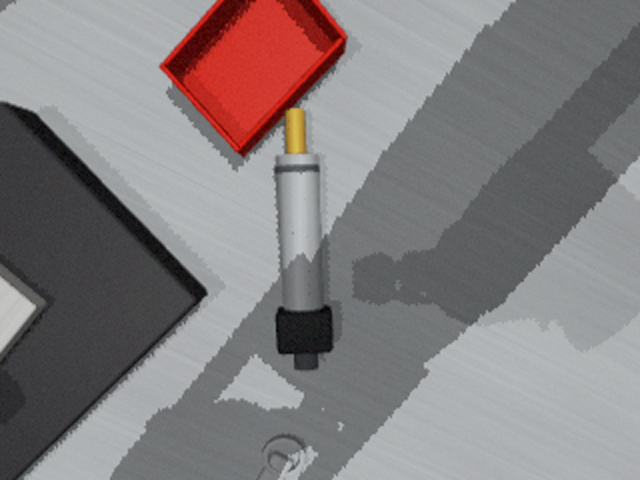

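Injector A is at (300,230) with its nozzle beside the tub. Its grey shaft and black head match, and the grip spot at mid-shaft is clear.

Call:
play_rows([
  [50, [0.1, -0.01, 0.1], -0.005],
  [50, [0.149, -0.014, 0.2], -0.005],
  [50, [0.149, -0.014, 0.32], -0.005],
  [50, [0.149, -0.014, 0.44], -0.005],
  [50, [0.149, -0.014, 0.54], -0.005],
  [50, [0.149, -0.014, 0.6], -0.005],
  [50, [0.149, -0.014, 0.61], -0.005],
  [50, [0.149, -0.014, 0.61], -0.005],
  [50, [0.149, -0.014, 0.61], -0.005],
])

```text
time_s: 33.1
eef_pos: [0.4482, -0.0317, 0.0074]
eef_rot: [0.001, -0.233, 0.973, -0.001]
wrist_force: [0.7, 0.3, 0.7]
opening: 0.586
grasp_force: 0.0
```

Call:
play_rows([
  [10, [0, 0, 0], 0],
  [10, [0, 0, 0], 0],
  [10, [0, 0, 0], 0],
  [10, [0, 0, 0], 0],
  [10, [0, 0, -0.1], 0],
  [10, [0, 0, -0.2], 0],
  [10, [0, 0, -0.3], 0],
  [10, [0, 0, -0.4], 0],
  [10, [0, 0, -0.46], 0],
  [10, [0, 0, -0.46], 0],
])

```text
time_s: 34.1
eef_pos: [0.4493, -0.0325, 0.1945]
eef_rot: [0.004, -0.232, 0.973, -0.002]
wrist_force: [1.0, 0.1, -3.2]
opening: 0.277
grasp_force: 60.4
```

Run:
```python
from rack import *
T=Tw(); c=shot('wrist'); held(c,T); print(T[:3,3],get_obs()['grasp_force'])
p=seat(-29,3); p[2]=.19; print(go(p,np.radians(31.5)))
```

```text
-50 839 y [-15.9  18.2] ztop [-18.6]
-40 696 y [-10.3  12.4] ztop [-18.6]
-30 735 y [-10.7  12.1] ztop [-18.7]
-20 823 y [-11.6  12.1] ztop [-18.7]
-10 1194 y [-12.6  13. ] ztop [-18.7]
0 1970 y [-24.1  24.4] ztop [-18.8]
10 2071 y [-17.5  17.9] ztop [-18.9]
20 1022 y [-11.6  11.4] ztop [-18.8]
30 1070 y [-12.1  11.2] ztop [-19.2]
40 1274 y [-12.   10.9] ztop [-18.9]
50 569 y [-6.5  4.9] ztop [-12.]
60 599 y [-6.9  4.4] ztop [-12.1]
70 125 y [-6.5  4. ] ztop [-12.]
[ 0.44931046 -0.03254952  0.19448329] 60.387396812438965
([-0.7219, 0.3557, 0.0057], np.float64(-0.0259), 'yaw now -153.2')
```

Call:
play_rows([
  [10, [-0.722, 0.356, 0.0], -0.026],
  [10, [-0.722, 0.356, 0.0], -0.026],
  [10, [-0.722, 0.356, 0.0], -0.026],
  [10, [-0.722, 0.356, 0.0], -0.026],
  [10, [-0.722, 0.356, 0.0], -0.026],
  [10, [-0.722, 0.356, 0.0], -0.026],
  [10, [-0.722, 0.356, 0.0], -0.026],
  [10, [-0.722, 0.356, 0.03], -0.026],
  [10, [-0.722, 0.356, 0.03], -0.026],
  [10, [-0.722, 0.356, 0.03], -0.026],
])

```text
time_s: 35.15
eef_pos: [0.6383, 0.2245, 0.1755]
eef_rot: [-0.002, -0.271, 0.963, 0.0]
wrist_force: [0.2, -0.8, -2.1]
opening: 0.27
grasp_force: 60.3
```

Run:
```python
from rack import *
T=Tw(); c=shot('wrist'); P=cloud(c); held(c,T); print(fit(P)[0]); print(T[:3,3],get_obs()['grasp_force'])
p=seat(-29,3); p[2]=.1055-.0058; print(p,go(p,np.radians(31.5)))
```

```text
-50 833 y [-15.9  18.2] ztop [-18.3]
-40 708 y [-10.4  12.4] ztop [-18.6]
-30 744 y [-10.6  12.2] ztop [-18.6]
-20 810 y [-11.6  12. ] ztop [-18.7]
-10 1204 y [-12.6  13.1] ztop [-18.6]
0 1974 y [-24.2  24.4] ztop [-18.7]
10 2073 y [-17.6  17.9] ztop [-18.9]
20 1008 y [-11.6  11.4] ztop [-18.8]
30 1080 y [-12.1  11.2] ztop [-19.1]
40 1274 y [-12.1  10.9] ztop [-18.7]
50 569 y [-6.6  4.9] ztop [-12.]
60 602 y [-6.9  4.4] ztop [-11.9]
70 122 y [-6.4  3.8] ztop [-11.9]
[ 0.6243629   0.24838679  0.10815511 31.61594326]
[0.63830891 0.22453319 0.17546809] 60.277719497680664
[0.64122322 0.22528752 0.0997    ] ([-0.0062, -0.0013, 0.1925], np.float64(-0.0002), 'yaw now -148.5')
```

Call:
play_rows([
  [10, [-0.006, -0.001, 0.08], 0],
  [10, [-0.006, -0.001, 0.14], 0],
  [10, [-0.006, -0.001, 0.16], 0],
  [10, [-0.006, -0.001, 0.172], 0],
  [10, [-0.006, -0.001, 0.182], 0],
  [10, [-0.006, -0.001, 0.19], 0],
  [10, [-0.006, -0.001, 0.198], 0],
  [10, [-0.006, -0.001, 0.203], 0],
  [10, [-0.006, -0.001, 0.203], 0],
])

```text
time_s: 36.1
eef_pos: [0.6446, 0.226, 0.1038]
eef_rot: [0.003, -0.272, 0.962, -0.001]
wrist_force: [-12.9, -7.3, 22.8]
opening: 0.278
grasp_force: 64.9
```

Call:
play_rows([
  [10, [0, 0, 0.003], 0],
  [10, [0, 0, 0.003], 0],
  [30, [0, 0, 0.003], 0],
  [42, [0, 0, 0.0], 0],
  [44, [0, 0, 0.0], 0],
  [44, [0, 0, -0.05], 0],
  [44, [0, 0, -0.1], 0],
  [44, [0, 0, -0.2], 0],
  [44, [0, 0, -0.3], 0],
  [44, [0, 0, -0.3], 0],
])

```text
time_s: 37.1
eef_pos: [0.6462, 0.2276, 0.2248]
eef_rot: [0.006, -0.272, 0.962, -0.001]
wrist_force: [0.5, 0.2, 1.4]
opening: 0.518
grasp_force: 0.0
```

Run:
```python
from rack import *
T=Tw(); c=shot('wrist'); P=cloud(c); p=fit(P)[0]; print(p); seated(P,p); print(T[:3,3])
t=shot('top'); Q=cloud(t)
P,m,r=slab(t); print('slab',r); (a,b),_,th=r; y=np.radians(th-90); print('needle',a/1000+.055*np.cos(y),b/1000+.055*np.sin(y))
P,m,r=slab(t,.60,-.19,.051,.060,.12); print('plate',r)
for d in masks_of(t,'inj1')[:8]: print(round(d['conf'],2),np.round(d['rect']).astype(int).tolist(),t['image'][d['mask']].mean(0).round())
```

```text
[ 0.62443062  0.24826771  0.10800381 31.64190847]
-87 none 0
-29 2341 x [-63.1  86.3] axis z -1.6 slope deg -0.1 y -28.9 -0.4
  prof [(-72, 4.0), (-66, 4.0), (-60, 4.0), (-54, 5.0), (-48, 9.0), (-42, 11.0), (-36, 11.0), (-30, 10.0), (-24, 10.0), (-18, 10.0), (-12, 11.0), (-6, 11.0), (0, 11.0), (6, 11.0), (12, 11.0), (18, 11.0), (24, 11.0), (30, 11.0), (36, 11.0), (42, 11.0), (48, 11.0), (54, 11.0), (60, 11.0), (66, 11.0), (72, 11.0), (78, 5.0), (84, 6.0)]
29 2020 x [-66.1  58.4] axis z -1.7 slope deg -0.2 y 28.7 -0.1
  prof [(-72, 4.0), (-66, 4.0), (-60, 4.0), (-54, 5.0), (-48, 11.0), (-42, 11.0), (-36, 11.0), (-30, 10.0), (-24, 10.0), (-18, 11.0), (-12, 11.0), (-6, 10.0), (0, 11.0), (6, 11.0), (12, 11.0), (18, 11.0), (24, 11.0), (30, 11.0), (36, 10.0), (42, 10.0), (48, 11.0), (54, 11.0), (60, 11.0)]
87 2412 x [-66.8  83.1] axis z -1.7 slope deg -0.1 y 86.3 -0.2
  prof [(-72, 5.0), (-66, 4.0), (-60, 4.0), (-54, 4.0), (-48, 10.0), (-42, 11.0), (-36, 11.0), (-30, 10.0), (-24, 11.0), (-18, 10.0), (-12, 10.0), (-6, 10.0), (0, 10.0), (6, 10.0), (12, 10.0), (18, 11.0), (24, 10.0), (30, 11.0), (36, 10.0), (42, 11.0), (48, 11.0), (54, 11.0), (60, 11.0), (66, 11.0), (72, 6.0), (78, 6.0), (84, 6.0)]
[0.64624725 0.22756312 0.22477328]
slab ((590.5656127929688, -181.17312622070312), (149.99163818359375, 240.9063720703125), 68.55492401123047)
needle 0.6417578786586345 -0.20128162978359862
plate ((594.5657348632812, -185.78610229492188), (43.976844787597656, 116.87283325195312), 72.76747131347656)
0.71 [178, 161, 28, 28] [84. 84. 85.]
0.7 [155, 289, 15, 46] [36. 73. 40.]
0.69 [113, 250, 30, 36] [68. 37. 81.]
0.67 [166, 173, 12, 15] [84. 84. 86.]
0.62 [358, 293, 29, 37] [42. 81. 44.]
```

All three injectors are seated and the plate hasn't moved. Now the faders.

```bash
python3 -c "
from h import *
print(go([.4369,-.3175,.22],np.radians(-40.66)))"
```

```text
([1.1492, -0.8913, -0.0087], np.float64(0.4011), 'yaw now -148.5')
```

Call:
play_rows([
  [50, [0.58, -0.45, -0.1], 0.2],
  [50, [0.58, -0.45, -0.1], 0.2],
  [50, [0.58, -0.45, -0.1], 0.2],
  [50, [0.58, -0.45, -0.1], 0.2],
  [50, [0.58, -0.45, -0.1], 0.2],
  [50, [0.58, -0.45, -0.1], 0.2],
  [50, [0.58, -0.45, -0.1], 0.2],
  [50, [0.58, -0.45, -0.1], 0.2],
])

```text
time_s: 38.05
eef_pos: [0.5379, -0.0488, 0.2555]
eef_rot: [-0.001, 0.04, 0.999, 0.001]
wrist_force: [0.6, -0.0, -0.3]
opening: 0.585
grasp_force: 0.0
```

```bash
python3 -c "
from h import *
print(Tw()[:3,3],go([.4369,-.3175,.22],np.radians(-40.66)),get_obs()['q'].round(2))"
```

```text
[ 0.53792885 -0.04883943  0.25548493] ([0.1973, -0.6899, 0.0885], np.float64(0.2002), 'yaw now 175.4') [-0.31  0.08  1.67  0.    1.39 -1.8 ]
```

Call:
play_rows([
  [50, [0.197, -0.69, 0.0], 0.2],
  [50, [0.197, -0.69, 0.0], 0.2],
  [50, [0.197, -0.69, 0.0], 0.2],
  [50, [0.197, -0.69, 0.0], 0.2],
  [50, [0.197, -0.69, 0.0], 0.2],
  [50, [0.197, -0.69, 0.0], 0.2],
  [50, [0.197, -0.69, 0.088], 0.2],
  [50, [0.197, -0.69, 0.088], 0.2],
  [50, [0.197, -0.69, 0.088], 0.2],
  [50, [0.197, -0.69, 0.088], 0.2],
])

```text
time_s: 39.05
eef_pos: [0.4398, -0.3161, 0.2225]
eef_rot: [0.0, 0.345, 0.939, -0.0]
wrist_force: [-0.7, 0.0, 0.9]
opening: 0.585
grasp_force: 0.0
```

Run:
```python
from m1 import *
c=shot('wrist'); T=Tw(); P=cloud(c); o2,y2,m=console(c);print(o2,np.degrees(y2)-360)
for x,y in((.437,-.3175),(.39,-.364)):
  k=comp(P,.072,.09,x,y,.03); r=fitrect(P,k); print('cap',k.sum(),r,infr(np.array(r[0])/1000,np.array([.416,-.343]),np.radians(-40.66)))
print(T[:3,3],go([.4369,-.3175,.058],np.radians(-40.66)))
```

```text
rect 414.8 -341.4 130.1 198.0 49.4 z 0.0456
[ 0.41484241 -0.34143634] -40.64492797851557
cap 372 ((437.615234375, -317.14105224609375), (16.106361389160156, 23.326995849609375), 50.082618713378906) [-0.45180017 33.70013965]
cap 401 ((391.14959716796875, -363.9296569824219), (16.16244125366211, 23.57887840270996), 49.32209014892578) [ -5.21413724 -32.06876729]
[ 0.43989883 -0.31636115  0.22288035] ([0.0045, -0.007, 0.4122], np.float64(0.0017), 'yaw now 139.7')
```

Call:
play_rows([
  [50, [0.003, -0.004, 0.12], 0.001],
  [50, [0.003, -0.004, 0.24], 0.001],
  [50, [0.003, -0.004, 0.34], 0.001],
  [50, [0.003, -0.004, 0.405], 0.001],
  [50, [0.003, -0.004, 0.405], 0.001],
  [50, [0.003, -0.004, 0.405], 0.001],
  [5, [0.003, -0.004, 0.405], 0.001],
  [5, [0.003, -0.004, 0.405], 0.001],
  [5, [0.003, -0.004, 0.405], 0.001],
  [5, [0.003, -0.004, 0.405], 0.001],
])

```text
time_s: 40.1
eef_pos: [0.4385, -0.3183, 0.0621]
eef_rot: [0.002, 0.347, 0.938, -0.0]
wrist_force: [1.4, 2.4, 6.2]
opening: 0.177
grasp_force: 59.2
```

Call:
play_rows([
  [5, [0.04, 0, 0], 0],
  [5, [0.09, 0, 0], 0],
  [5, [0.135, 0, 0], 0],
  [5, [0.157, 0, 0], 0],
  [5, [0.158, 0, 0], 0],
  [5, [0.158, 0, 0], 0],
  [5, [0.158, 0, 0], 0],
])

```text
time_s: 40.8
eef_pos: [0.3905, -0.2769, 0.0621]
eef_rot: [0.002, 0.348, 0.938, -0.0]
wrist_force: [1.9, 4.4, 8.9]
opening: 0.17
grasp_force: 63.1
```

Call:
play_rows([
  [40, [0, 0, 0], 0],
  [50, [0, 0, 0], 0],
  [50, [0, 0, 0], 0],
  [50, [0, 0, -0.1], 0],
  [50, [0, 0, -0.25], 0],
  [50, [0, 0, -0.25], 0],
  [50, [0, 0, -0.25], 0],
])

```text
time_s: 41.5
eef_pos: [0.3899, -0.2778, 0.162]
eef_rot: [0.002, 0.347, 0.938, -0.001]
wrist_force: [-0.5, -0.5, -0.6]
opening: 0.589
grasp_force: 0.0
```

```bash
cat > caps.py <<'E'
from m1 import *
c=shot('wrist'); T=Tw(); P=cloud(c); o,y=np.array([.416,-.343]),np.radians(-40.66)
for n,x,yy in(('L',-.063,.033),('R',-.0058,-.033),('Roff',-.063,-.033)):
  q=o+np.array([x*np.cos(y)-yy*np.sin(y),x*np.sin(y)+yy*np.cos(y)])
  k=comp(P,.072,.09,q[0],q[1],.03); r=fitrect(P,k) if k.sum()>20 else None; print(n,q,k.sum(),r,r and infr(np.array(r[0])/1000,o,y))
print(T[:3,3],go([.3905,-.3640,T[2,3]],y))
E
python3 caps.py
```

```text
L [ 0.38971064 -0.2769177 ] 566 ((390.279052734375, -276.3011474609375), (16.16388702392578, 24.665164947509766), 48.621299743652344) [-62.97054048  33.83807161]
R [ 0.39009841 -0.36425435] 56 ((381.5061340332031, -360.2823791503906), (15.036020278930664, 6.33502721786499), 84.12676239013672) [-14.90601922 -35.58536229]
Roff [ 0.34670709 -0.32698461] 0 None None
[ 0.38894441 -0.27667281  0.16001358] ([-0.1452, -0.1631, 0.0003], np.float64(-0.0), 'yaw now 139.3')
```

Call:
play_rows([
  [50, [-0.146, -0.164, 0.0], 0],
  [50, [-0.146, -0.164, 0.0], 0],
  [50, [-0.146, -0.164, 0.0], 0],
  [50, [-0.146, -0.164, 0.1], 0],
  [50, [-0.146, -0.164, 0.2], 0],
  [50, [-0.146, -0.164, 0.25], 0],
  [50, [-0.146, -0.164, 0.25], 0],
  [5, [-0.146, -0.164, 0.25], 0],
  [5, [-0.146, -0.164, 0.25], 0],
  [5, [-0.146, -0.164, 0.25], 0],
])

```text
time_s: 42.55
eef_pos: [0.3913, -0.3647, 0.0612]
eef_rot: [0.001, 0.347, 0.938, -0.0]
wrist_force: [3.0, 2.1, 0.9]
opening: 0.171
grasp_force: 59.2
```

Call:
play_rows([
  [5, [0, 0, 0], 0],
  [5, [0.04, 0, 0], 0],
  [5, [0.09, 0, 0], 0],
  [5, [0.13, 0, 0], 0],
  [5, [0.148, 0, 0], 0],
  [5, [0.148, 0, 0], 0],
  [5, [0.148, 0, 0], 0],
  [5, [0.148, 0, 0], 0],
])

```text
time_s: 43.35
eef_pos: [0.3463, -0.326, 0.0612]
eef_rot: [0.001, 0.347, 0.938, -0.0]
wrist_force: [2.1, 4.4, 9.4]
opening: 0.172
grasp_force: 63.2
```

Call:
play_rows([
  [40, [0, 0, 0], 0],
  [50, [0, 0, 0], 0],
  [50, [0, 0, 0], 0],
  [50, [0, 0, -0.1], 0],
  [50, [0, 0, -0.22], 0],
  [50, [0, 0, -0.34], 0],
  [50, [0, 0, -0.45], 0],
  [50, [0, 0, -0.45], 0],
  [50, [0, 0, -0.45], 0],
])

```text
time_s: 44.25
eef_pos: [0.3457, -0.3262, 0.2406]
eef_rot: [0.001, 0.347, 0.938, -0.001]
wrist_force: [0.1, 0.0, -0.7]
opening: 0.584
grasp_force: 0.0
```

```bash
python3 caps.py
python3 - <<'E'
from rack import *
c=shot('wrist'); save(c,'w14.png',s=1.2)
p=fit(cloud(shot('top')))[0]; seated(cloud(camera('top') and shot('top')),p)
P,m,r=slab(c,.60,-.19,.051,.059,.12); print('plate',r)
E
```

```text
L [ 0.38971064 -0.2769177 ] 346 ((389.59527587890625, -275.8916320800781), (16.048606872558594, 23.21696662902832), 49.686222076416016) [-63.75607387  33.70319786]
R [ 0.39009841 -0.36425435] 0 None None
Roff [ 0.34670709 -0.32698461] 333 ((346.01068115234375, -325.0852966308594), (16.02997589111328, 23.122814178466797), 49.24977493286133) [-64.7658203  -32.01296409]
[ 0.34511837 -0.32533879  0.2390226 ] ([-0.149, 0.0006, -0.0001], np.float64(-0.0), 'yaw now 139.3')
-87 none 0
-29 179 x [-64.8  86.7] axis z 0.6 slope deg 0.3 y -29.2 -0.6
  prof [(-42, 11.0), (-36, 11.0), (-30, 11.0), (-24, 14.0), (-18, 8.0), (-12, 8.0), (-6, 9.0), (0, 14.0), (6, 11.0), (12, 11.0), (18, 11.0), (24, 11.0), (30, 12.0), (36, 9.0), (42, 10.0), (48, 10.0), (54, 11.0), (60, 12.0), (66, 15.0), (72, 12.0)]
29 178 x [-63.9  85.2] axis z 1.5 slope deg 0.1 y 28.7 0.3
  prof [(-48, 8.0), (-36, 10.0), (-30, 11.0), (-24, 11.0), (-18, 11.0), (-12, 10.0), (-6, 14.0), (0, 9.0), (6, 10.0), (12, 10.0), (18, 11.0), (24, 12.0), (30, 11.0), (36, 9.0), (42, 10.0), (48, 13.0), (54, 11.0), (60, 11.0), (66, 13.0), (72, 8.0)]
87 178 x [-66.4  84.2] axis z 0.8 slope deg 0.2 y 86.8 0.0
  prof [(-48, 8.0), (-42, 9.0), (-36, 16.0), (-30, 10.0), (-24, 11.0), (-18, 7.0), (-12, 11.0), (-6, 10.0), (0, 11.0), (6, 9.0), (12, 11.0), (18, 12.0), (24, 10.0), (30, 13.0), (36, 9.0), (42, 10.0), (48, 11.0), (54, 15.0), (60, 11.0), (66, 10.0), (72, 9.0)]
plate ((603.0342407226562, -189.95455932617188), (45.232059478759766, 132.58482360839844), 72.94024658203125)
```

View pics/w14.png

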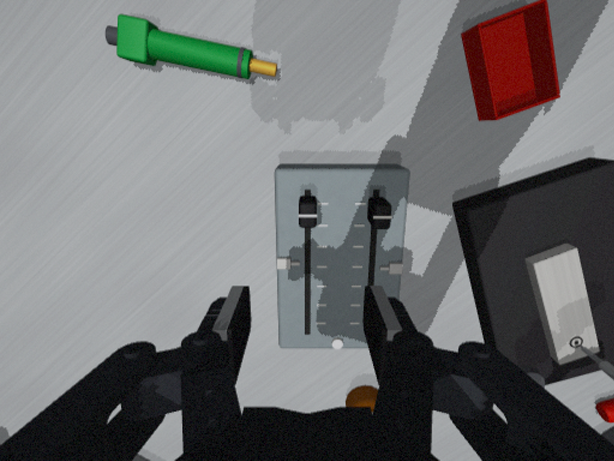

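Both caps, at (308,212) and (379,212), stand at the near end. The mark at (577,342) is under the needle tip and all three injectors are seated. I'm handing in.

```bash
python3 -c "
from bench import *
print(hand_in())"
```

```text
the job is handed in; nothing more can be done
None
```

The job is handed in at about 44 s of the 208 s allowed; the hand-in call gave no verdict. By the last camera measurements, all three grey injectors on the bench are seated nozzle-downhill, the mark is within about 1 mm of the needle, and both faders are fully back at off.

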